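Shelve the bedside books and clip on the reading light

ROBOT

A 6-joint arm with a two-finger parallel gripper is mounted at the origin on the work surface. World frame = base frame: x ahead of the robot, y to its left, z up, the work surface at z = 0. Lengths are in m, angles in rad, forces in N, time in s.
With the tool pointing down it reaches from about 0.375 to 0.9 m from the base axis. Payload 3.1 kg.
Tool frame: the origin (TCP) lies midway between the tips of the shut fingers; the grasp point (between the pads) lies 19 mm behind it; z points along the fingers, y is the line along which they close (so a half turn about z gives the same grasp; the last joint's range is limited). The gripper opens to 85 mm and grips with 20 to 120 N. Pads are 22 mm wide; open, the fingers measure 114 mm over their backs; the gripper's body (76 mm by 85 mm) begins 54 mm behind the grasp point. The pads swing forward as they close: fully open they stand 13 mm farther back than shut.
Start: joints at [0.992, 0.527, 1.433, -0, 1.181, -0.178], TCP at [0.244, 0.575, 0.231] pointing down, gripper open.
Joint ranges: [-3.08, 3.08], [-0.75, 2.2], [0.22, 2.44], [-1.43, 4.57], [0, 2.65], [-2.85, 2.85]. Speed limits (rad/s): [2.79, 2.79, 3.14, 3.14, 3.14, 3.14].

INTERFACE

Orientations are given as a unit quaternion [x, y, z, w].
In Python, from station import manip gives the robot as it stands.
- The arm moves only by the tool drive_tool, never from a script. Its argument "motion" is a list that holds one entry, the list of rows, each a list of 5 numbers: the finger opening in mm, from 0 to 85.4, then the shift along the tool's x, y, z in units of 30 mm (1.0 is 30 mm), then the turn about the tool's z in units of 8 degrees (1.0 is 8 degrees). In form: [[[fingers, x, y, z, yaw], ...]]. A call has 1 to 10 rows; each row is the pose to reach, as a shift and turn from the pose commanded when the call began, along the tool's axes at that moment; what a row does not reach only later rows make up. A row lasts 1/10 s, in which the tool goes at most 50 mm and 8.59 degrees, less where a joint would pass 70% of its speed; a pose out of reach is approached as far as the arm can. A call with a gripper value outside its range is refused whole. The fingers move at their own pace and stop on an object; "squeeze" is the grip in N (left out, the last holds). Time passes only in rows, so rows that repeat a pose let the fingers close. It gives the time, the measured TCP pose, the force, the opening and the grip force at its end, in the units of the state.
- manip.sense(): the state, without advancing time (a new reading comes with each control period).
- manip.snapshot(name): name is "scene" or "top"; returns the picture (480x640x3 uint8, red, green, blue); there is no depth.
- manip.camera_model(name): a dict with "fov_y" (degrees; the focal length in pixels is half the picture's height over the tangent of half this angle, whatever the lens; pixels are square), "cx", "cy" (the principal point, pixels), "origin" and "orientation" of the camera in the world. Camera axes: x right, y up, looking along -z (the intrinsics and any distortion apply to the point x, -y, -z); pixel columns grow to the right and rows downward; lengths in m; the calibration is good to about 2 mm. A picture is of the moment at which its call begins. camera_model takes no time and is no camera call.
- manip.sign_off(): hands the job in; it is judged then, once.
The state is a dict: "t": time; "q": joint angles; "qd": joint speeds; "tau": joint torques, N m; "tcp_pos": TCP position; "tool_rot": TCP orientation; "force": force on the tool from outside, world axes, zero at the start; "ft_torque": the same for the moment, N m; "finger_gap": opening from 0.0 (shut) to 1.0 (fully open); "gripper_force": force on a finger pad.
Only numpy, scipy, OpenCV 4.12 (cv2) and the standard library are available. Lean on these libraries where they do the work, as an engineer would, in place of code of your own. Each camera call takes 0.05 s, during which the arm holds its last target. There are 200 camera calls.

TASK

Tidy up the bedside books. First stand every pocket book that is out on the table upright in the book rack, spine to the front (the rack's long side nearest the robot), the shortest at the fixed end and stepping up in height towards the open end; then feed the sliding bookend's foot into the rack's track from its open end and slide it along until the whole row is held snug with no gaps. Finally take the reading light off the rim of the plywood box and clip it upright over the bookend's top edge, pushed well down so that its rubber pads sit fully on the plate, neck along the edge; knock no book over and leave everything else where it is.

Things in the scene. Friction and masses are not known exactly. Their poses are not given: they have to be found in the camera images.
- rack: Fixed oak book rack: base 120 (x) x 300 (y) x 21 (z) mm, with a 12 mm thick, 115 mm high fixed end at its +y end. Origin: centre of the underside; z up, y along the rack towards the fixed end, -x is its front. Books stand on the deck, 21 mm above the table, over and beside the slot of the track.
- rack_end (a point): Foot of the fixed end's inner face, against which the row stands: at y = +138 mm of the rack, on the deck. Axes as the rack.
- rack_mouth (a point): Middle of the open end of the aluminium T-track (at y = -150 mm of the rack, 10.5 mm above the table; axes as the rack), the only way in. Channel 66 mm wide and 9 mm high, floor 6 mm above the table; over it two 6 mm thick lips, with a slot 18 mm wide between them, top flush with the deck. The track runs straight along +y up to the fixed end.
- bookend: Loose sliding bookend, 0.32 kg: upright oak plate 100 (x) x 8 (y) x 185 (z) mm on a flat steel foot. Origin: underside of the foot, under the plate's mid-plane; +y is the face that goes against the books; z up. Plate from 17 to 202 mm up, in the middle a neck 12 mm wide (y = -34 to +4 mm) down to the foot, and a brace behind (12 mm wide, y = -34 to -4 mm, up to 45 mm).
- bookend_foot (a point): Rear end of the bookend's foot, underside: 70 mm to -y of its origin. The foot is 60 mm wide (x) and 5 mm thick, from y = -70 to +18 mm (the first 10 mm a nose 44 mm wide). In the track it lies on the channel floor (bookend origin 6 mm above the rack's), with 3 mm play each side and 4 mm in height; it slides freely, books before it push back a few N.
- bookend_top (a point): Middle of the bookend plate's top edge, 202 mm above the underside of its foot; axes as the bookend. The edge is 8 mm thick and 100 mm long (x).
- box: Fixed open plywood box, 130 (x) x 160 (y) x 110 (z) mm, walls 8 mm thick. Origin: centre of the underside. The light starts clipped on its -y wall (mid-plane at y = -76 mm), the rim 110 mm above the table.
- light: Loose black clip-on reading light, 0.10 kg. Origin: on the clip's hinge (barrel 10 mm thick, 34 mm long, along x); z up to the handles, jaws down, y the direction in which handles are squeezed and jaws open. A thin neck leaves the hinge to -x, rises from 45 mm out and carries a lamp head 96 mm out (32 mm wide, 24 to 50 mm above the hinge). Starts on the box rim, hinge 6 mm above it.
- light_handles (a point): Midway between the rolled ends of the clip's two handles, 42 mm above the hinge. Handles 26 mm wide (x), spread in a V: 55 mm over the outside of the ends while on an 8 mm edge, about 33 mm when fully squeezed. Squeeze the ends from both sides (y).
- light_jaws (a point): Between the tips of the clip's jaws, 38 mm below the hinge. Jaws 26 mm wide (x), rubber pads from 20 to 38 mm below the hinge; an edge can go up between them until it meets the barrel, 5 mm below the hinge. As the handles spread again on release, the clip creeps up the edge by 5 to 10 mm.
- light_lever (a joint): Opening angle of the sprung clip, rad: 0 = jaws parallel on an 8 mm edge, -0.15 = shut on nothing, +0.5 = fully squeezed (gap about 18 mm at the top of the pads, 26 mm at the tips). The handles take about 6 N at 0 and 10 N at 0.5.
- book1: Loose pocket hardback, the shortest and thinnest: 88 (x) x 24 (y, thickness) x 113 (z, height) mm, standing upright on the table at the start, blue cloth. Origin: centre of its underside; the spine is the -x side, y the thickness, z up. May be absent (None).
- book2: Loose pocket hardback, the second shortest: 88 (x) x 28 (y, thickness) x 123 (z, height) mm, standing upright on the table at the start, blue cloth. Origin: centre of its underside; the spine is the -x side, y the thickness, z up. May be absent (None).
- book3: Loose pocket hardback, the second tallest: 88 (x) x 32 (y, thickness) x 133 (z, height) mm, standing upright on the table at the start, blue cloth. Origin: centre of its underside; the spine is the -x side, y the thickness, z up. May be absent (None).
- book4: Loose pocket hardback, the tallest and thickest: 88 (x) x 36 (y, thickness) x 143 (z, height) mm, standing upright on the table at the start, blue cloth. Origin: centre of its underside; the spine is the -x side, y the thickness, z up. May be absent (None).
- clock: Twin-bell alarm clock, black, 100 mm dial, 150 mm high, near the far edge. Leave alone. Origin: centre of its underside.
- plant: Small potted plant, 80 mm pot, 150 mm high, near the far edge. Leave alone. Origin: centre of its underside.
- carafe: Glass carafe with a wooden lid, 90 mm wide, 197 mm high, far right. Leave alone. Origin: centre of its underside.
- tumbler: Upturned glass on a wooden coaster, 90 mm wide, 104 mm high, far left. Leave alone. Origin: centre of its underside.
- remote: Black remote control lying flat, 150 x 42 x 18 mm, near right. Leave alone. Origin: centre of its underside.
- spectacle_case: Grey spectacle case lying flat, 60 x 155 x 36 mm, near the robot. Leave alone. Origin: centre of its underside.
- big_book: Large grey book lying flat, 135 x 200 x 26 mm, left. It is not a pocket book: leave alone. Origin: centre of its underside.
Not all that is in view belongs to the job. What is shaped like the bookend but orange or purple is not meant.

How it is judged:
By the outcome, as a careful person would: the job done as asked, in the order asked, and still so for the second after the job is handed in, with the robot touching nothing.
Of book1, book2, book3, book4 only 2 to 4 are there at a start; the rules pass over those that are not, and their reading is None.
At some moment in a run one of bookend may be knocked a few centimetres aside while the robot is not near it.
It also fails if it takes over 210 s, if anything falls off the work surface, if the arm or the gripper's body presses on something with over 40 N, if the wrist force passes 120 N, or if a joint passes its speed limit or range.

## Working session

There is one attempt and no reset: what is moved stays moved. The work goes in short steps, Python scripts to look and compute and a tool call to move; the robot and the scene stay as the last step left them, time stands still between calls to the robot, and variables do not carry over. Pictures are saved under pics/ and viewed, at most 14 in all, crops included, and the job is handed in when it is done.

Besides the shell and the picture viewer there is one more tool, called after "Request:" as name([rows], argument=value, ...), one row to a line, values as JSON. drive_tool: Moves the arm, as the interface text tells. Its arguments: {"type":"object","properties":{"motion":{"type":"array","items":{"type":"array","items":{"type":"array","items":{"type":"number"}}}},"squeeze":{"type":"number"}},"required":["motion"]}

```bash
ls; mkdir -p pics; python3 - <<'E'
from station import manip
import cv2
for n in("scene","top"):
    im=manip.snapshot(n); cv2.imwrite(f"pics/{n}0.png",im[:,:,::-1]); print(n,manip.camera_model(n))
s=manip.sense(); print(s)
E
```

```text
pics
scene {'fov_y': 51.3635739584746, 'cx': 322.3439902600921, 'cy': 246.73087531245375, 'origin': array([1.49127946, 0.08541748, 1.05571516]), 'orientation': array([0.26128205, 0.28725653, 0.69359908, 0.60674186])}
top {'fov_y': 44.672112944661365, 'cx': 316.36414430662245, 'cy': 237.47442444120009, 'origin': array([ 0.17515741, -0.02354949,  1.99578525]), 'orientation': array([-0.06999426,  0.07526049,  0.71102171, -0.69561828])}
{'t': 0.1, 'q': array([ 9.91484733e-01,  5.28388444e-01,  1.43379745e+00, -2.53347436e-05,
        1.18136947e+00, -1.78508799e-01]), 'qd': array([ 0.00028604, -0.00195041, -0.00390699, -0.00075956, -0.00171559,
       -0.00028387]), 'tau': array([ 4.23594872e-05, -4.43301129e+01, -1.78585893e+01, -2.74992617e-04,
        3.87595923e-03, -2.46440010e-05]), 'tcp_pos': array([0.24347237, 0.57492292, 0.23041469]), 'tool_rot': array([ 1.99057890e-01,  9.79987241e-01, -9.16078564e-04, -3.52127778e-04]), 'force': array([ 0.49848336,  0.47959608, -0.02334731]), 'ft_torque': array([-0.0007475 ,  0.01725558,  0.02859302]), 'gripper_force': 0.0, 'finger_gap': 0.9976104639927204}
```

View pics/scene0.png

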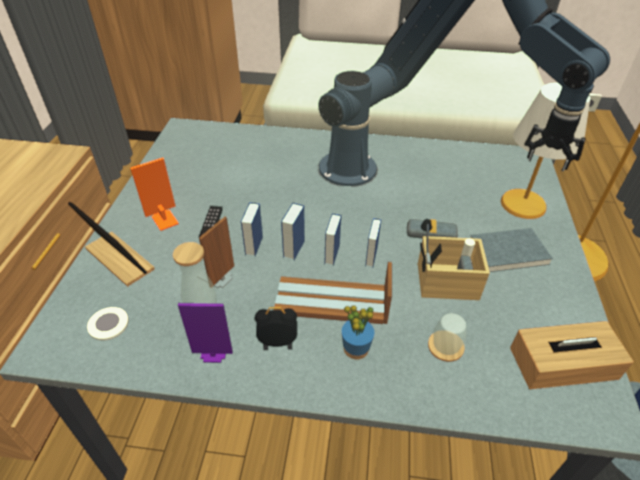

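View pics/top0.png

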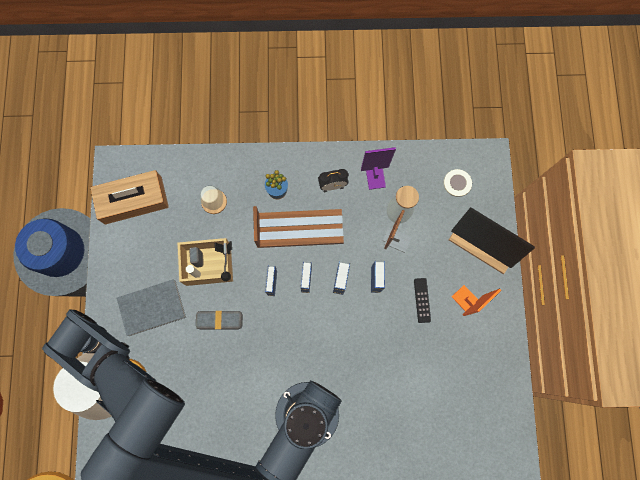

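The top view shows four blue books near (271,280), (306,277), (342,278) and (378,276). The rack is at (298,228) with its fixed end on the left at (256,226). The oak bookend is at (395,232), and the light is on the right-hand wall of the box at (226,262). The lookalikes are the orange one at (478,300) and the purple one at (377,168). Next I'll check the choice in close crops.

```bash
cat > h.py <<'E'
import numpy as np, cv2
from scipy.spatial.transform import Rotation as R
CAM={}
def cam(n):
    if n not in CAM:
        from station import manip
        c=manip.camera_model(n); CAM[n]=(240/np.tan(np.radians(c["fov_y"])/2),c["cx"],c["cy"],np.array(c["origin"]),R.from_quat(c["orientation"]).as_matrix())
    return CAM[n]
def ray(n,u,v):
    f,cx,cy,o,M=cam(n); return o,M@np.array([(u-cx)/f,-(v-cy)/f,-1.])
def onz(n,u,v,z):
    o,d=ray(n,u,v); return o+d*(z-o[2])/d[2]
def proj(n,p):
    f,cx,cy,o,M=cam(n); q=M.T@(np.asarray(p)-o); return np.array([cx+f*q[0]/-q[2],cy-f*q[1]/-q[2]])
def snap(n,name=None):
    from station import manip
    im=manip.snapshot(n)[:,:,::-1].copy()
    if name: cv2.imwrite(f"pics/{name}.png",im)
    return im
def crop(im,x0,y0,x1,y1,s): return cv2.resize(im[y0:y1,x0:x1],None,fx=s,fy=s,interpolation=cv2.INTER_CUBIC)
def tri(u1,u2):  # scene px, top px -> point, miss distance
    (o1,d1),(o2,d2)=ray("scene",*u1),ray("top",*u2)
    t=np.linalg.lstsq(np.c_[d1,-d2],o2-o1,rcond=None)[0]
    a,b=o1+t[0]*d1,o2+t[1]*d2; return (a+b)/2,np.linalg.norm(a-b)
E
python3 - <<'E'
from h import *
s=cv2.imread("pics/scene0.png");t=cv2.imread("pics/top0.png")
cv2.imwrite("pics/c1.png",crop(t,170,180,430,310,3))
cv2.imwrite("pics/c2.png",crop(s,170,190,500,330,2.4))
E
```

```text
(no output)
```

View pics/c1.png

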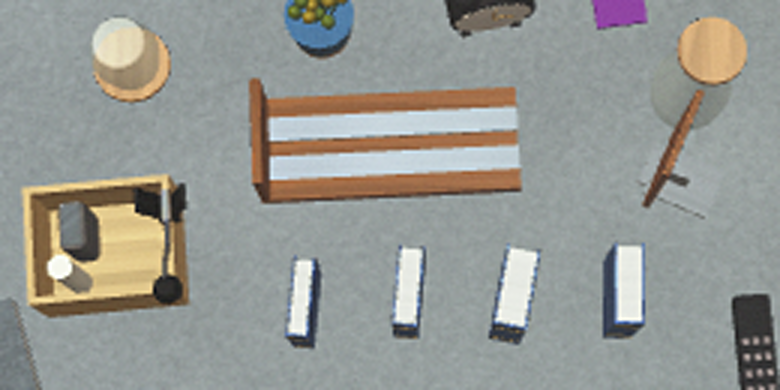

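View pics/c2.png

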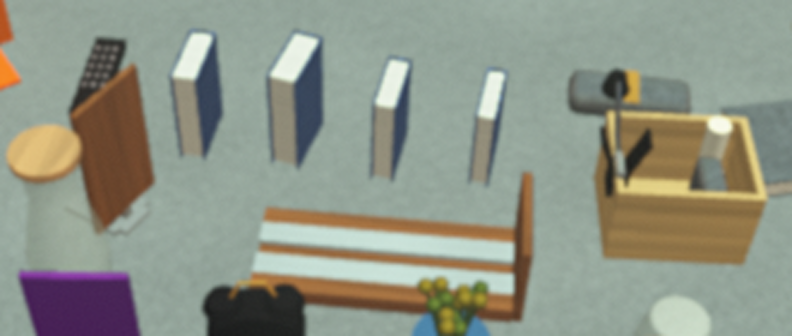

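Close crops: all four books stand with the white fore-edges to +x (away from the robot), so the spines already face the front. From +y to -y the order looks like book1, book2, book4, book3. The oak bookend is at crop (672,150), its plate end close to the carafe lid (712,48). The light's neck points to -x. Now I'll measure by colour masks.

```bash
cat > m.py <<'E'
from h import *
def rects(im,lo,hi,box,amin=60):
    x0,y0,x1,y1=box; k=4
    c=crop(im,x0,y0,x1,y1,k); m=cv2.inRange(cv2.cvtColor(c,cv2.COLOR_BGR2HSV),lo,hi)
    m=cv2.morphologyEx(m,cv2.MORPH_OPEN,np.ones((3,3)))
    out=[]
    for q in cv2.findContours(m,cv2.RETR_EXTERNAL,cv2.CHAIN_APPROX_NONE)[0]:
        if cv2.contourArea(q)>amin*k*k:
            r=cv2.boxPoints(cv2.minAreaRect(q)); out.append((r+.5)/k-.5+[x0,y0])
    return out
def desc(r,z,n="top"):
    p=np.array([onz(n,u,v,z)[:2] for u,v in r]); e1,e2=p[1]-p[0],p[2]-p[1]
    if np.linalg.norm(e1)<np.linalg.norm(e2): e1,e2=e2,e1
    a=np.degrees(np.arctan2(e1[1],e1[0])); a=(a+90)%180-90
    return p.mean(0).round(4),np.linalg.norm(e1).round(4),np.linalg.norm(e2).round(4),a.round(1)
E
python3 - <<'E'
from m import *
t=cv2.imread("pics/top0.png"); s=cv2.imread("pics/scene0.png")
hs=cv2.cvtColor(t,cv2.COLOR_BGR2HSV)
print([hs[v,u] for u,v in[(272,276),(300,222),(300,210),(394,230),(405,197),(300,260)]])
print("books top")
for r in rects(t,(0,0,200),(180,60,255),(250,255,400,300),20): 
    c=r.mean(0); print(c.round(1),[(z,)+desc(r,z) for z in(.113,.123,.133,.143)])
print("alu")
for r in rects(t,(80,8,190),(120,60,255),(240,200,360,250),60): print(r.round(1).tolist(),desc(r,.021))
print("brown")
for r in rects(t,(0,70,60),(20,255,220),(240,200,420,255),20): print(r.round(1).tolist(),desc(r,.208),desc(r,.021))
E
```

```text
[array([ 42,   5, 239], dtype=uint8), array([102,  21, 221], dtype=uint8), array([ 99,  25, 164], dtype=uint8), array([ 13, 145, 188], dtype=uint8), array([ 17, 106, 209], dtype=uint8), array([ 86,  13, 159], dtype=uint8)]
books top
[269.7 278.6] [(0.113, array([0.4353, 0.1122]), np.float64(0.081), np.float64(0.0197), np.float64(-6.3)), (0.123, array([0.4339, 0.1114]), np.float64(0.0805), np.float64(0.0196), np.float64(-6.3)), (0.133, array([0.4326, 0.1107]), np.float64(0.0801), np.float64(0.0195), np.float64(-6.3)), (0.143, array([0.4312, 0.11  ]), np.float64(0.0797), np.float64(0.0194), np.float64(-6.3))]
[341.8 275.1] [(0.113, array([ 0.4414, -0.1219]), np.float64(0.0829), np.float64(0.0325), np.float64(-11.9)), (0.123, array([ 0.44  , -0.1214]), np.float64(0.0825), np.float64(0.0323), np.float64(-11.9)), (0.133, array([ 0.4386, -0.1209]), np.float64(0.082), np.float64(0.0322), np.float64(-11.9)), (0.143, array([ 0.4372, -0.1204]), np.float64(0.0816), np.float64(0.032), np.float64(-11.9))]
[305.5 274.8] [(0.113, array([ 0.4452, -0.0041]), np.float64(0.0818), np.float64(0.0239), np
[... 1003 characters left out ...]
5, 247.7], [400.4, 208.3], [404.8, 210.1], [387.9, 249.5]] (array([ 0.5709, -0.2861]), np.float64(0.1389), np.float64(0.0149), np.float64(-25.3)) (array([ 0.6123, -0.3135]), np.float64(0.1534), np.float64(0.0164), np.float64(-25.3))
[[252.5, 205.7], [341.9, 202.7], [343.3, 244.2], [253.9, 247.2]] (array([0.5901, 0.0158]), np.float64(0.283), np.float64(0.134), np.float64(-89.2)) (array([0.6335, 0.02  ]), np.float64(0.3126), np.float64(0.148), np.float64(-89.2))
[[396.1, 199.6], [418.1, 199.6], [418.1, 207.6], [396.1, 207.6]] (array([ 0.6516, -0.3311]), np.float64(0.0698), np.float64(0.0262), np.float64(88.8)) (array([ 0.7014, -0.3632]), np.float64(0.0772), np.float64(0.029), np.float64(88.8))
```

Page-top widths of 20, 24, 32 and 28 mm against 24, 28, 36 and 32 confirm the identities. Book1 is at y=0.112, book2 at -0.004, book4 at -0.120 and book3 at -0.242. The rack origin is about (0.6245, 0.016) with yaw +1.5°, and the track length came out at 287 mm, as it should. Next I'll write the move helper.

```bash
cat > go.py <<'E'
import sys
from h import *
from station import manip
O=np.array([.6245,.016]); A=np.radians(1.5)
def rack(x,y): return O+np.array([[np.cos(A),-np.sin(A)],[np.sin(A),np.cos(A)]])@[x,y]
def rel(p0,p1,a0,a1):
    "p: xyz, a: world angle of tool y in deg -> units along tool axes (tool z down)"
    d=np.array(p1)-p0; a=np.radians(a0)
    y=np.array([np.cos(a),np.sin(a),0]); z=np.array([0,0,-1.]); x=np.cross(y,z)
    return np.r_[d@x,d@y,d@z]/.03, -(a1-a0)/8
def chain(pts):
    "pts: list of (x,y,z,ang); from the present pose, print each step relative to the former"
    s=manip.sense(); M=R.from_quat(s["tool_rot"]).as_matrix()
    p=s["tcp_pos"]; a=np.degrees(np.arctan2(M[1,1],M[0,1]))
    print("now",s["t"],p.round(4),"ang",a.round(2),"tilt",M[2,2].round(4),"gap",s["finger_gap"].round(3))
    for q in pts:
        d,w=rel(p,q[:3],a,q[3]); print(np.round(q,4),"-> xyz",d.round(2),"yaw",round(w,2)); p,a=np.array(q[:3]),q[3]
E
python3 - <<'E'
from go import *
p=rack(0,104); print(rack(0,-.150),rack(0,.138))
t=rack(0,.104)
chain([(.435,.1122,.231,83.7),(.435,.1122,.073,83.7),(.435,.1122,.231,83.7),(*t,.231,91.5),(*t,.096,91.5)])
E
```

```text
[ 0.62842654 -0.1339486 ] [0.62088758 0.15395271]Traceback (most recent call last):
  File "<stdin>", line 4, in <module>
  File "go.py", line 15, in chain
    print("now",s["t"],p.round(4),"ang",a.round(2),"tilt",M[2,2].round(4),"gap",s["finger_gap"].round(3))
                                                                                ^^^^^^^^^^^^^^^^^^^^^
AttributeError: 'float' object has no attribute 'round'
```

```bash
sed -i 's/s\["finger_gap"\].round(3)/round(s["finger_gap"],3)/' go.py; python3 - <<'E'
from go import *
t=rack(0,.104)
chain([(.435,.1122,.231,83.7),(.435,.1122,.073,83.7),(.435,.1122,.231,83.7),(*t,.231,91.5),(*t,.096,91.5)])
E
```

```text
now 0.1 [0.2435 0.5749 0.2304] ang 67.04 tilt -1.0 gap 0.998
[ 0.435   0.1122  0.231  83.7   ] -> xyz [-11.9  -11.71  -0.02] yaw -2.08
[4.350e-01 1.122e-01 7.300e-02 8.370e+01] -> xyz [0.   0.   5.27] yaw -0.0
[ 0.435   0.1122  0.231  83.7   ] -> xyz [ 0.    0.   -5.27] yaw -0.0
[ 0.6218  0.12    0.231  91.5   ] -> xyz [-6.16  0.94  0.  ] yaw -0.97
[ 0.6218  0.12    0.096  91.5   ] -> xyz [0.  0.  4.5] yaw -0.0
```

Request:
drive_tool([
  [[85, -1.2, -1.2, 0, -0.2], [85, -2.4, -2.4, 0, -0.4], [85, -3.6, -3.6, 0, -0.6], [85, -4.8, -4.8, 0, -0.8], [85, -6, -6, 0, -1.0], [85, -7.2, -7.1, 0, -1.3], [85, -8.4, -8.3, 0, -1.5], [85, -9.6, -9.5, 0, -1.7], [85, -10.8, -10.7, 0, -1.9], [85, -11.9, -11.7, 0, -2.08]],
], squeeze=40)

```text
t: 1.1
tcp_pos: [0.4352, 0.1117, 0.2312]
tool_rot: [0.055, 0.999, 0.0, -0.0]
force: [-0.1, 1.1, -0.3]
finger_gap: 0.996
gripper_force: 0.0
```

Request:
drive_tool([
  [[85, 0, 0, 0, 0], [85, 0, 0, 0, 0]],
])

```text
t: 1.3
tcp_pos: [0.4354, 0.1126, 0.231]
tool_rot: [0.057, 0.998, 0.0, -0.001]
force: [-1.1, 0.4, -0.2]
finger_gap: 0.992
gripper_force: 0.0
```

```bash
python3 - <<'E'
from go import *
t=rack(0,.104)
chain([(.435,.1122,.231,83.7),(.435,.1122,.073,83.7)])
snap("scene","s1")
E
```

```text
now 1.3 [0.4354 0.1126 0.231 ] ang 83.45 tilt -1.0 gap 0.992
[ 0.435   0.1122  0.231  83.7   ] -> xyz [ 0.01 -0.01  0.  ] yaw -0.03
[4.350e-01 1.122e-01 7.300e-02 8.370e+01] -> xyz [0.   0.   5.27] yaw -0.0
```

Request:
drive_tool([
  [[60, 0, 0, 1, 0], [60, 0, 0, 2, 0], [60, 0, 0, 3, 0], [60, 0, 0, 4, 0], [60, 0, 0, 4.8, 0], [60, 0, 0, 5.27, 0], [60, 0, 0, 5.27, 0], [20, 0, 0, 5.27, 0], [10, 0, 0, 5.27, 0], [10, 0, 0, 5.27, 0]],
])

```text
t: 2.35
tcp_pos: [0.4357, 0.1141, 0.0741]
tool_rot: [0.055, 0.998, 0.0, 0.001]
force: [-0.2, -0.2, -0.9]
finger_gap: 0.275
gripper_force: 43.4
```

Request:
drive_tool([
  [[10, 0, 0, 0, 0], [10, 0, 0, 0, 0], [10, 0, 0, 0, 0], [10, 0, 0, -0.2, 0], [10, 0, 0, -0.7, 0], [10, 0, 0, -1.5, 0], [10, 0, 0, -2.3, 0], [10, 0, 0, -3, 0], [10, 0, 0, -3.2, 0], [10, 0, 0, -3.2, 0]],
])

```text
t: 3.35
tcp_pos: [0.4357, 0.1136, 0.1699]
tool_rot: [0.055, 0.998, 0.0, 0.001]
force: [0.2, -0.5, -0.9]
finger_gap: 0.278
gripper_force: 43.5
```

```bash
python3 - <<'E'
from go import *
t=rack(0,.104)
chain([(*t,.169,91.5),(*t,.0955,91.5)])
print(manip.sense()["gripper_force"])
snap("scene","s2")
E
```

```text
now 3.35 [0.4357 0.1136 0.1699] ang 83.67 tilt -1.0 gap 0.278
[ 0.6218  0.12    0.169  91.5   ] -> xyz [-6.14  0.9   0.03] yaw -0.98
[ 0.6218  0.12    0.0955 91.5   ] -> xyz [0.   0.   2.45] yaw -0.0
43.460047245025635
```

Request:
drive_tool([
  [[10, -0.6, 0.1, 0, -0.1], [10, -1.4, 0.2, 0, -0.2], [10, -2.3, 0.3, 0, -0.4], [10, -3.2, 0.5, 0, -0.5], [10, -4.1, 0.6, 0, -0.7], [10, -5, 0.7, 0, -0.8], [10, -5.7, 0.8, 0, -0.9], [10, -6.14, 0.9, 0, -0.98], [10, -6.14, 0.9, 0, -0.98], [10, -6.14, 0.9, 0, -0.98]],
])

```text
t: 4.4
tcp_pos: [0.6197, 0.1201, 0.1672]
tool_rot: [-0.013, 1.0, -0.0, -0.002]
force: [0.2, 0.8, -1.0]
finger_gap: 0.276
gripper_force: 43.4
```

Request:
drive_tool([
  [[10, 0, 0, 0.6, 0], [10, 0, 0, 1.2, 0], [10, 0, 0, 1.8, 0], [10, 0, 0, 2.2, 0], [10, 0, 0, 2.4, 0], [10, 0, 0, 2.45, 0], [10, 0, 0, 2.45, 0]],
])

```text
t: 5.1
tcp_pos: [0.6215, 0.1202, 0.096]
tool_rot: [-0.013, 1.0, 0.0, 0.0]
force: [0.4, 0.8, -1.0]
finger_gap: 0.282
gripper_force: 43.4
```

```bash
python3 - <<'E'
from go import *
s=manip.sense(); print(s["force"],s["tcp_pos"])
cv2.imwrite("pics/s3.png",crop(snap("scene"),170,170,500,340,2.4))
E
```

```text
[ 0.41936938  0.82930313 -0.99364424] [0.62149994 0.12019832 0.09602356]
```

View pics/s3.png

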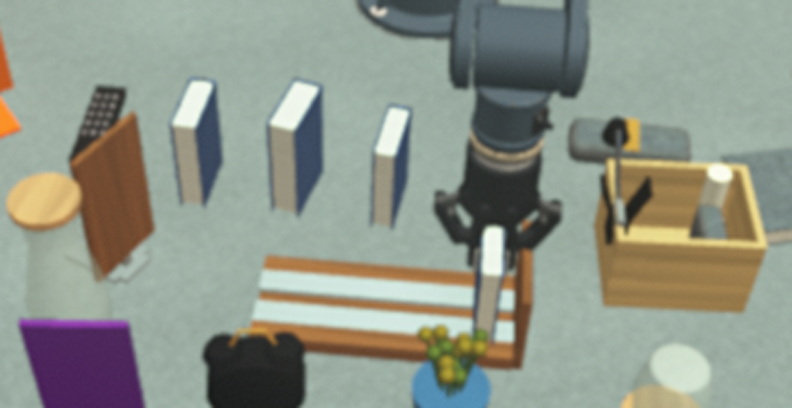

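Request:
drive_tool([
  [[10, 0, 0, 0.03, 0], [24, 0, 0, 0.03, 0], [28, 0, 0, 0.03, 0], [34, 0, 0, 0.03, 0], [34, 0, 0, 0.03, 0], [34, 0, 0, 0.03, 0], [34, 0, 0, -0.5, 0], [34, 0, 0, -1.5, 0], [34, 0, 0, -3, 0], [34, 0, 0, -4, 0]],
])

```text
t: 6.15
tcp_pos: [0.6222, 0.1202, 0.2184]
tool_rot: [-0.013, 1.0, 0.0, 0.001]
force: [0.3, 0.6, -0.2]
finger_gap: 0.393
gripper_force: 0.0
```

```bash
python3 - <<'E'
from go import *
t=rack(0,.056)
chain([(.4438,-.0042,.231,83.9),(.4438,-.0042,.083,83.9),(.4438,-.0042,.179,83.9),(*t,.179,91.5),(*t,.1045,91.5)])
i=snap("top","t1"); snap("scene","s4")
from m import *
for r in rects(i,(0,0,200),(180,60,255),(250,195,400,300),20): print(r.mean(0).round(1),desc(r,.134))
E
```

```text
now 6.15 [0.6222 0.1202 0.2184] ang 91.52 tilt -1.0 gap 0.393
[ 4.438e-01 -4.200e-03  2.310e-01  8.390e+01] -> xyz [ 6.06 -3.99 -0.42] yaw 0.95
[ 4.438e-01 -4.200e-03  8.300e-02  8.390e+01] -> xyz [0.   0.   4.93] yaw -0.0
[ 4.438e-01 -4.200e-03  1.790e-01  8.390e+01] -> xyz [ 0.   0.  -3.2] yaw -0.0
[6.23e-01 7.20e-02 1.79e-01 9.15e+01] -> xyz [-5.67  3.16  0.  ] yaw -0.95
[6.230e-01 7.200e-02 1.045e-01 9.150e+01] -> xyz [0.   0.   2.48] yaw -0.0
[341.8 275.1] (array([ 0.4384, -0.1209]), np.float64(0.0826), np.float64(0.0322), np.float64(-11.8))
[305.4 274.7] (array([ 0.4422, -0.0041]), np.float64(0.0809), np.float64(0.0245), np.float64(-6.1))
[379.4 274.1] (array([ 0.4391, -0.2418]), np.float64(0.0811), np.float64(0.0275), np.float64(-2.6))
[309.7 233.3] (array([ 0.578 , -0.0207]), np.float64(0.2142), np.float64(0.0248), np.float64(-88.4))
[309.4 220.4] (array([ 0.6214, -0.0203]), np.float64(0.2127), np.float64(0.0248), np.float64(-88.5))
```

Request:
drive_tool([
  [[60, 0.8, -0.5, -0.4, 0.1], [60, 1.9, -1.2, -0.4, 0.3], [60, 3, -2, -0.4, 0.5], [60, 4.2, -2.8, -0.4, 0.7], [60, 5.3, -3.5, -0.4, 0.85], [60, 6.06, -3.99, -0.4, 0.95], [60, 6.06, -3.99, -0.4, 0.95], [60, 6.06, -3.99, -0.4, 0.95]],
])

```text
t: 7.05
tcp_pos: [0.4428, -0.0045, 0.2276]
tool_rot: [0.054, 0.999, 0.0, 0.0]
force: [1.0, -0.5, -0.2]
finger_gap: 0.7
gripper_force: 0.0
```

Request:
drive_tool([
  [[60, 0, 0, 1, 0], [60, 0, 0, 2, 0], [60, 0, 0, 3, 0], [60, 0, 0, 4, 0], [60, 0, 0, 4.7, 0], [60, 0, 0, 4.93, 0], [60, 0, 0, 4.93, 0], [20, 0, 0, 4.93, 0], [14, 0, 0, 4.93, 0], [14, 0, 0, 4.93, 0]],
])

```text
t: 8.05
tcp_pos: [0.4437, -0.0044, 0.0808]
tool_rot: [0.053, 0.999, -0.0, 0.001]
force: [0.3, 0.2, 1.0]
finger_gap: 0.324
gripper_force: 42.1
```

Request:
drive_tool([
  [[14, 0, 0, 0, 0], [14, 0, 0, 0, 0], [14, 0, 0, -0.2, 0], [14, 0, 0, -0.7, 0], [14, 0, 0, -1.5, 0], [14, 0, 0, -2.3, 0], [14, 0, 0, -3, 0], [14, 0, 0, -3.2, 0], [14, 0, 0, -3.2, 0]],
])

```text
t: 8.95
tcp_pos: [0.4429, -0.0044, 0.1765]
tool_rot: [0.053, 0.999, -0.0, 0.001]
force: [0.0, -0.4, -2.4]
finger_gap: 0.32
gripper_force: 41.9
```

```bash
python3 - <<'E'
from go import *
t=rack(0,.056)
chain([(*t,.179,91.5),(*t,.1045,91.5)])
i=snap("top","t2"); snap("scene","s5")
from m import *
for r in rects(i,(0,0,200),(180,60,255),(250,195,400,300),20): print(r.mean(0).round(1),desc(r,.134))
E
```

```text
now 8.95 [ 0.4429 -0.0044  0.1765] ang 83.92 tilt -1.0 gap 0.32
[6.23e-01 7.20e-02 1.79e-01 9.15e+01] -> xyz [-5.7   3.17 -0.08] yaw -0.95
[6.230e-01 7.200e-02 1.045e-01 9.150e+01] -> xyz [0.   0.   2.48] yaw -0.0
[341.8 275.1] (array([ 0.4385, -0.1208]), np.float64(0.0824), np.float64(0.0322), np.float64(-11.9))
[379.4 274.1] (array([ 0.4391, -0.2418]), np.float64(0.0811), np.float64(0.0275), np.float64(-2.6))
[261.7 235.6] (array([0.5737, 0.1361]), np.float64(0.0247), np.float64(0.0148), np.float64(3.8))
[307.6 233.4] (array([ 0.5778, -0.0137]), np.float64(0.2281), np.float64(0.0252), np.float64(-88.3))
[307.  220.5] (array([ 0.6212, -0.0127]), np.float64(0.2281), np.float64(0.0248), np.float64(-88.5))
[264.3 221.4] (array([0.6211, 0.1272]), np.float64(0.0806), np.float64(0.0318), np.float64(1.3))
```

Request:
drive_tool([
  [[14, -0.6, 0.3, 0, -0.1], [14, -1.4, 0.8, 0, -0.2], [14, -2.3, 1.3, 0, -0.4], [14, -3.2, 1.8, 0, -0.5], [14, -4.1, 2.3, 0, -0.7], [14, -5, 2.8, 0, -0.85], [14, -5.7, 3.17, 0, -0.95], [14, -5.7, 3.17, 0, -0.95], [14, -5.7, 3.17, 0, -0.95]],
])

```text
t: 9.95
tcp_pos: [0.6214, 0.0723, 0.1736]
tool_rot: [-0.013, 1.0, 0.0, -0.002]
force: [0.2, 0.3, -1.8]
finger_gap: 0.321
gripper_force: 41.9
```

Request:
drive_tool([
  [[14, 0, 0, 0.6, 0], [14, 0, 0, 1.2, 0], [14, 0, 0, 1.8, 0], [14, 0, 0, 2.2, 0], [14, 0, 0, 2.4, 0], [14, 0, 0, 2.46, 0], [14, 0, 0, 2.46, 0]],
])

```text
t: 10.65
tcp_pos: [0.6227, 0.072, 0.1023]
tool_rot: [-0.013, 1.0, -0.0, 0.0]
force: [0.0, 1.0, -1.2]
finger_gap: 0.323
gripper_force: 42.1
```

```bash
python3 - <<'E'
from go import *
t=rack(0,.056)
chain([(*t,.1023,91.5)]); print(manip.sense()["force"])
snap("scene","s6")
E
```

```text
now 10.65 [0.6227 0.072  0.1023] ang 91.5 tilt -1.0 gap 0.323
[6.230e-01 7.200e-02 1.023e-01 9.150e+01] -> xyz [-0.01  0.    0.  ] yaw -0.0
[ 0.03781014  1.04792335 -1.24038475]
```

Request:
drive_tool([
  [[14, 0, 0, 0.02, 0], [28, 0, 0, 0.02, 0], [32, 0, 0, 0.02, 0], [38, 0, 0, 0.02, 0], [38, 0, 0, 0.02, 0], [38, 0, 0, 0.02, 0], [38, 0, 0, -0.5, 0], [38, 0, 0, -1.5, 0], [38, 0, 0, -3, 0], [38, 0, 0, -4.2, 0]],
])

```text
t: 11.7
tcp_pos: [0.6231, 0.0722, 0.2299]
tool_rot: [-0.013, 1.0, -0.0, 0.0]
force: [0.8, -0.8, -0.9]
finger_gap: 0.445
gripper_force: 0.0
```

```bash
python3 - <<'E'
from go import *
t=rack(0,.004)
chain([(.4392,-.2415,.232,87.4),(.4392,-.2415,.093,87.4)])
E
```

```text
now 11.7 [0.6231 0.0722 0.2299] ang 91.52 tilt -1.0 gap 0.445
[ 0.4392 -0.2415  0.232  87.4   ] -> xyz [  6.4  -10.29  -0.07] yaw 0.51
[ 0.4392 -0.2415  0.093  87.4   ] -> xyz [0.   0.   4.63] yaw -0.0
```

Request:
drive_tool([
  [[60, 0.6, -1, 0, 0.1], [60, 1.4, -2.3, 0, 0.1], [60, 2.2, -3.6, 0, 0.2], [60, 3.1, -5, 0, 0.25], [60, 4, -6.4, 0, 0.3], [60, 4.8, -7.7, 0, 0.4], [60, 5.6, -9, 0, 0.5], [60, 6.4, -10.29, 0, 0.51], [60, 6.4, -10.29, 0, 0.51], [60, 6.4, -10.29, 0, 0.51]],
])

```text
t: 12.7
tcp_pos: [0.4386, -0.2424, 0.2281]
tool_rot: [0.024, 1.0, 0.0, 0.0]
force: [0.1, -0.2, -0.1]
finger_gap: 0.703
gripper_force: 0.0
```

Request:
drive_tool([
  [[60, 0, 0, 1, 0], [60, 0, 0, 2, 0], [60, 0, 0, 3, 0], [60, 0, 0, 4, 0], [60, 0, 0, 4.5, 0], [60, 0, 0, 4.6, 0], [60, 0, 0, 4.6, 0], [20, 0, 0, 4.6, 0], [18, 0, 0, 4.6, 0], [18, 0, 0, 4.6, 0]],
])

```text
t: 13.7
tcp_pos: [0.4401, -0.2422, 0.0912]
tool_rot: [0.022, 1.0, -0.001, 0.001]
force: [-0.6, -0.4, 3.1]
finger_gap: 0.375
gripper_force: 41.4
```

Request:
drive_tool([
  [[18, 0, 0, 0, 0], [18, 0, 0, 0, 0], [18, 0, 0, -0.2, 0], [18, 0, 0, -0.7, 0], [18, 0, 0, -1.5, 0], [18, 0, 0, -2.3, 0], [18, 0, 0, -3, 0], [18, 0, 0, -3.2, 0], [18, 0, 0, -3.2, 0]],
])

```text
t: 14.6
tcp_pos: [0.4391, -0.2416, 0.1866]
tool_rot: [0.022, 1.0, -0.0, 0.0]
force: [0.2, 0.3, -2.4]
finger_gap: 0.37
gripper_force: 40.9
```

```bash
python3 - <<'E'
from go import *
t=rack(0,.004)
chain([(*t,.187,91.5)])
i=snap("top","t3"); cv2.imwrite("pics/s7.png",crop(snap("scene"),170,170,500,340,2.4))
E
```

```text
now 14.6 [ 0.4391 -0.2416  0.1866] ang 87.43 tilt -1.0 gap 0.37
[6.244e-01 2.000e-02 1.870e-01 9.150e+01] -> xyz [-5.78  8.99 -0.01] yaw -0.51
```

View pics/s7.png

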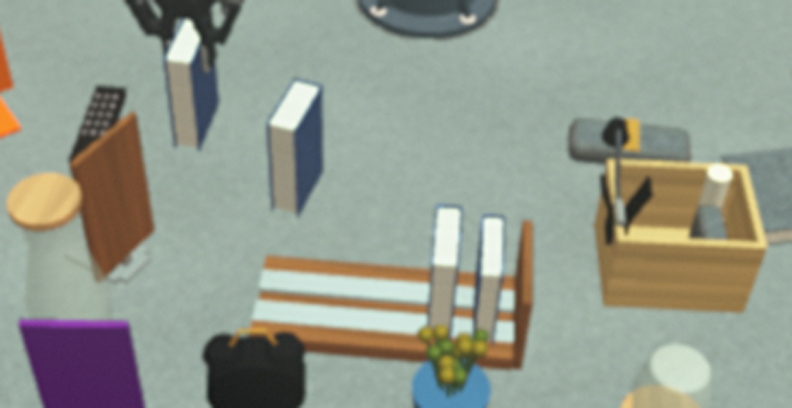

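Request:
drive_tool([
  [[18, 0, 0, -0.8, 0], [18, 0, 0, -1.7, 0], [18, 0, 0.1, -2.2, 0], [18, -0.3, 0.8, -2.2, 0], [18, -0.8, 1.7, -2.2, -0.1], [18, -1.6, 2.8, -2.2, -0.15], [18, -2.4, 3.9, -2.2, -0.2], [18, -3.2, 5.1, -2.2, -0.3], [18, -4, 6.3, -2.2, -0.4], [18, -4.8, 7.4, -2.2, -0.45]],
])

```text
t: 15.7
tcp_pos: [0.5927, -0.0242, 0.2499]
tool_rot: [-0.009, 1.0, 0.0, -0.002]
force: [0.6, 0.2, -2.1]
finger_gap: 0.369
gripper_force: 41.1
```

```bash
python3 - <<'E'
from go import *
t=rack(0,.004)
chain([(*t,.253,91.5),(*t,.1127,91.5)])
E
```

```text
now 15.7 [ 0.5927 -0.0242  0.2499] ang 91.08 tilt -1.0 gap 0.369
[6.244e-01 2.000e-02 2.530e-01 9.150e+01] -> xyz [-1.09  1.45 -0.1 ] yaw -0.05
[6.244e-01 2.000e-02 1.127e-01 9.150e+01] -> xyz [0.   0.   4.68] yaw -0.0
```

Request:
drive_tool([
  [[18, -0.5, 0.7, 0, 0], [18, -0.95, 1.3, 0, -0.05], [18, -1.0, 1.4, 0, -0.05], [18, -1.0, 1.4, 0, -0.05], [18, -1.0, 1.4, 0, -0.05]],
])

```text
t: 16.2
tcp_pos: [0.6211, 0.0157, 0.2508]
tool_rot: [-0.012, 1.0, -0.0, -0.001]
force: [0.1, -0.9, -1.9]
finger_gap: 0.37
gripper_force: 40.9
```

```bash
python3 - <<'E'
from go import *
t=rack(0,.004)
chain([(*t,.1127,91.5)])
E
```

```text
now 16.2 [0.6211 0.0157 0.2508] ang 91.41 tilt -1.0 gap 0.37
[6.244e-01 2.000e-02 1.127e-01 9.150e+01] -> xyz [-0.11  0.14  4.6 ] yaw -0.01
```

Request:
drive_tool([
  [[18, -0.05, 0.05, 0.6, 0], [18, -0.08, 0.1, 1.5, 0], [18, -0.08, 0.1, 2.4, 0], [18, -0.08, 0.1, 3.3, 0], [18, -0.08, 0.1, 4, 0], [18, -0.08, 0.1, 4.4, 0], [18, -0.08, 0.1, 4.55, 0], [18, -0.08, 0.1, 4.55, 0], [18, -0.08, 0.1, 4.55, 0]],
])

```text
t: 17.1
tcp_pos: [0.6253, 0.019, 0.1166]
tool_rot: [-0.012, 1.0, -0.0, 0.001]
force: [0.5, -1.1, -1.3]
finger_gap: 0.369
gripper_force: 40.9
```

```bash
python3 - <<'E'
from go import *
t=rack(0,.004)
chain([(*t,.1127,91.5)]);print(manip.sense()["force"])
E
```

```text
now 17.1 [0.6253 0.019  0.1166] ang 91.41 tilt -1.0 gap 0.369
[6.244e-01 2.000e-02 1.127e-01 9.150e+01] -> xyz [0.03 0.03 0.13] yaw -0.01
[ 0.52809292 -1.08341418 -1.32729551]
```

Lower 3.9 mm more, release and rise.

Request:
drive_tool([
  [[18, 0, 0, 0.08, 0], [18, 0, 0, 0.14, 0], [18, 0, 0, 0.14, 0], [32, 0, 0, 0.14, 0], [42, 0, 0, 0.14, 0], [42, 0, 0, 0.14, 0], [42, 0, 0, 0.14, 0], [42, 0, 0, -1, 0], [42, 0, 0, -2.4, 0], [42, 0, 0, -4, 0]],
])

```text
t: 18.1
tcp_pos: [0.6233, 0.0196, 0.2353]
tool_rot: [-0.012, 1.0, 0.0, -0.002]
force: [1.7, -0.5, -0.0]
finger_gap: 0.492
gripper_force: 0.0
```

```bash
python3 - <<'E'
from go import *
chain([(.4372,-.1204,.236,78.1),(.4372,-.1204,.103,78.1)])
E
```

```text
now 18.1 [0.6233 0.0196 0.2353] ang 91.43 tilt -1.0 gap 0.492
[ 0.4372 -0.1204  0.236  78.1   ] -> xyz [ 6.32 -4.51 -0.02] yaw 1.67
[ 0.4372 -0.1204  0.103  78.1   ] -> xyz [0.   0.   4.43] yaw -0.0
```

Request:
drive_tool([
  [[64, 0.8, -0.5, 0, 0.2], [64, 1.9, -1.4, 0, 0.5], [64, 3, -2.2, 0, 0.8], [64, 4.2, -3, 0, 1.1], [64, 5.3, -3.8, 0, 1.4], [64, 6.32, -4.51, 0, 1.67], [64, 6.32, -4.51, 0, 1.67], [64, 6.32, -4.51, 0, 1.67]],
])

```text
t: 18.9
tcp_pos: [0.4383, -0.121, 0.2358]
tool_rot: [0.105, 0.994, 0.0, 0.001]
force: [1.1, 0.7, 0.1]
finger_gap: 0.751
gripper_force: 0.0
```

Request:
drive_tool([
  [[64, 0, 0, 1, 0], [64, 0, 0, 2, 0], [64, 0, 0, 3, 0], [64, 0, 0, 4, 0], [64, 0, 0, 4.3, 0], [64, 0, 0, 4.4, 0], [64, 0, 0, 4.4, 0], [22, 0, 0, 4.4, 0], [22, 0, 0, 4.4, 0], [22, 0, 0, 4.4, 0]],
])

```text
t: 19.9
tcp_pos: [0.4393, -0.1212, 0.1047]
tool_rot: [0.104, 0.995, -0.001, 0.001]
force: [1.3, -0.1, 4.9]
finger_gap: 0.416
gripper_force: 40.7
```

Request:
drive_tool([
  [[22, 0, 0, 0, 0], [22, 0, 0, 0, 0], [22, 0, 0, -0.2, 0], [22, 0, 0, -0.7, 0], [22, 0, 0, -1.5, 0], [22, 0, 0, -2.3, 0], [22, 0, 0, -3, 0], [22, 0, 0, -3.2, 0], [22, 0, 0, -3.2, 0]],
])

```text
t: 20.8
tcp_pos: [0.4384, -0.1206, 0.2002]
tool_rot: [0.104, 0.995, -0.0, 0.001]
force: [-0.5, 0.3, -2.7]
finger_gap: 0.42
gripper_force: 40.4
```

```bash
python3 - <<'E'
from go import *
t=rack(0,-.052)
chain([(*t,.197,91.5)])
i=snap("top","t4"); snap("scene","s8")
from m import *
for r in rects(i,(0,70,60),(20,255,220),(350,180,430,265),20): print(r.round(1).tolist(),desc(r,.208))
E
```

```text
now 20.8 [ 0.4384 -0.1206  0.2002] ang 78.07 tilt -1.0 gap 0.42
[ 6.259e-01 -3.600e-02  1.970e-01  9.150e+01] -> xyz [-5.53  4.05  0.11] yaw -1.68
[[383.5, 247.8], [400.4, 208.3], [404.7, 210.2], [387.8, 249.6]] (array([ 0.5706, -0.2859]), np.float64(0.1389), np.float64(0.0149), np.float64(-25.3))
[[391.1, 193.6], [403.8, 185.1], [416.4, 204.0], [403.8, 212.5]] (array([ 0.6678, -0.3213]), np.float64(0.073), np.float64(0.0498), np.float64(30.3))
```

Request:
drive_tool([
  [[22, -0.6, 0.3, 0, -0.2], [22, -1.4, 0.9, 0, -0.4], [22, -2.3, 1.5, 0, -0.7], [22, -3.2, 2.2, 0, -1], [22, -4.1, 2.9, 0, -1.3], [22, -5, 3.6, 0, -1.5], [22, -5.53, 4.05, 0, -1.68], [22, -5.53, 4.05, 0, -1.68], [22, -5.53, 4.05, 0, -1.68], [22, -5.53, 4.05, 0, -1.68]],
])

```text
t: 21.9
tcp_pos: [0.6239, -0.0362, 0.1982]
tool_rot: [-0.013, 1.0, 0.0, -0.002]
force: [0.2, -0.5, -1.8]
finger_gap: 0.419
gripper_force: 40.5
```

```bash
python3 - <<'E'
from go import *
t=rack(0,-.052)
chain([(*t,.126,91.5)])
E
```

```text
now 21.9 [ 0.6239 -0.0362  0.1982] ang 91.47 tilt -1.0 gap 0.419
[ 6.259e-01 -3.600e-02  1.260e-01  9.150e+01] -> xyz [-0.06  0.01  2.41] yaw -0.0
```

Request:
drive_tool([
  [[22, 0, 0, 0.6, 0], [22, 0, 0, 1.2, 0], [22, 0, 0, 1.8, 0], [22, 0, 0, 2.2, 0], [22, 0, 0, 2.4, 0], [22, 0, 0, 2.46, 0], [22, 0, 0, 2.46, 0], [22, 0, 0, 2.46, 0]],
])

```text
t: 22.7
tcp_pos: [0.6264, -0.0361, 0.1264]
tool_rot: [-0.013, 1.0, -0.0, 0.001]
force: [-0.3, 0.5, -1.7]
finger_gap: 0.414
gripper_force: 40.5
```

```bash
python3 - <<'E'
from go import *
t=rack(0,-.052)
chain([(*t,.126,91.5)])
print(manip.sense()["force"])
E
```

```text
now 22.7 [ 0.6264 -0.0361  0.1264] ang 91.51 tilt -1.0 gap 0.414
[ 6.259e-01 -3.600e-02  1.260e-01  9.150e+01] -> xyz [0.02 0.   0.01] yaw 0.0
[-0.2788941   0.46722651 -1.65884077]
```

Request:
drive_tool([
  [[22, 0, 0, 0.01, 0], [36, 0, 0, 0.02, 0], [46, 0, 0, 0.02, 0], [46, 0, 0, 0.02, 0], [46, 0, 0, 0.02, 0], [46, 0, 0, -1, 0], [46, 0, 0, -2.4, 0], [46, 0, 0, -4, 0], [46, 1.5, 0, -5, 0], [46, 3, 0, -5, 0]],
])

```text
t: 23.7
tcp_pos: [0.5391, -0.0394, 0.2803]
tool_rot: [-0.014, 1.0, -0.002, 0.006]
force: [0.1, 0.2, -0.5]
finger_gap: 0.54
gripper_force: 0.0
```

Request:
drive_tool([
  [[46, 1.5, 0, 0, 0], [46, 1.5, 0, 0, 0]],
])

```text
t: 23.9
tcp_pos: [0.4825, -0.0376, 0.2747]
tool_rot: [-0.013, 1.0, 0.001, -0.005]
force: [-0.6, -0.0, -0.0]
finger_gap: 0.538
gripper_force: 0.0
```

```bash
python3 - <<'E'
from m import *
i=snap("top","t5"); s=snap("scene","s9")
for r in rects(i,(0,70,60),(20,255,220),(350,180,430,265),20): print(r.round(1).tolist(),desc(r,.208))
print("books")
for r in rects(i,(0,0,200),(180,60,255),(250,195,400,260),10): print(r.mean(0).round(1),desc(r,.15))
a=crop(i,240,180,440,280,4);b=crop(s,160,150,410,320,3)
cv2.imwrite("pics/c3.png",a);cv2.imwrite("pics/c4.png",b)
E
```

```text
[[383.5, 247.7], [400.4, 208.3], [404.7, 210.2], [387.9, 249.5]] (array([ 0.5708, -0.286 ]), np.float64(0.1385), np.float64(0.0149), np.float64(-25.3))
[[391.1, 193.6], [403.8, 185.1], [416.5, 204.0], [403.7, 212.5]] (array([ 0.6678, -0.3212]), np.float64(0.073), np.float64(0.0501), np.float64(30.1))
books
[261.9 235.6] (array([0.5701, 0.134 ]), np.float64(0.0248), np.float64(0.0145), np.float64(-0.2))
[275.4 235.1] (array([0.5709, 0.0904]), np.float64(0.0248), np.float64(0.0178), np.float64(-0.5))
[288.8 234.1] (array([0.5732, 0.0472]), np.float64(0.0231), np.float64(0.0089), np.float64(-0.8))
[289.4 221.2] (array([0.616 , 0.0445]), np.float64(0.0248), np.float64(0.0173), np.float64(2.0))
[331.2 218.9] (array([ 0.621 , -0.0915]), np.float64(0.0692), np.float64(0.0217), np.float64(88.8))
[264.3 221.3] (array([0.6176, 0.1259]), np.float64(0.0807), np.float64(0.0316), np.float64(1.3))
[278.4 219.8] (array([0.6217, 0.0803]), np.float64(0.081), np.float64(0.0391), np.float64(1.4))
[297.  212.4] (array([0.6452, 0.0194]), np.float64(0.0423), np.float64(0.028), np.float64(3.0))
[314.  211.1] (array([ 0.6482, -0.036 ]), np.float64(0.0386), np.float64(0.0335), np.float64(-1.3))
```

View pics/c3.png

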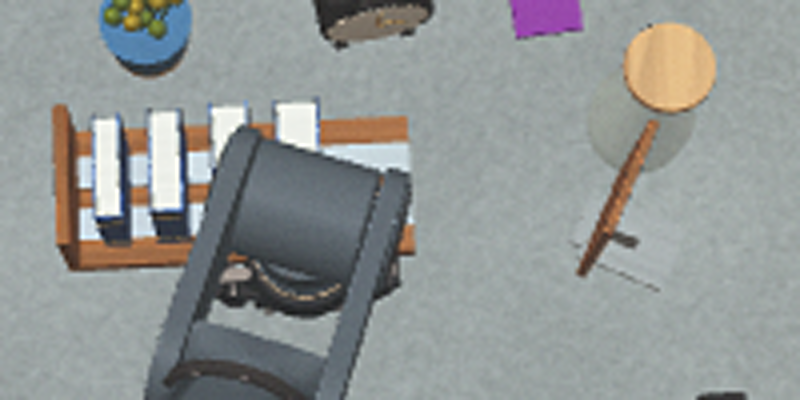

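View pics/c4.png

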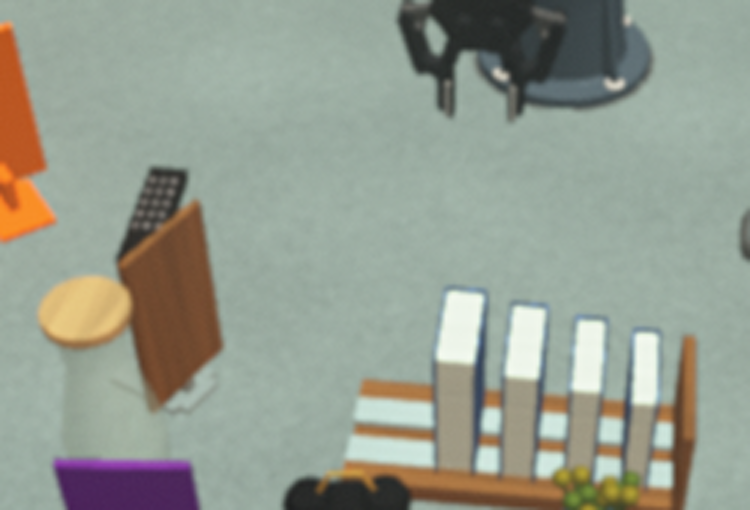

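```bash
python3 - <<'E'
from h import *
a=onz("scene",199.7,237.3,.202); b=onz("scene",226.7,217.3,.202)
print("scene top edge",a,b,np.linalg.norm(a-b),proj("top",a),proj("top",b))
print("tri +x end",tri((199.7,237.3),(403.7,210)))
c=onz("scene",212.3,285,.017); d=onz("scene",234,265.5,.017); print("bottom",c,d,np.linalg.norm(c-d),proj("top",c),proj("top",d))
print("top +x end",onz("top",403.7,210,.202))
i=cv2.imread("pics/s9.png"); cv2.imwrite("pics/c5.png",crop(i,170,200,270,310,7)[:600])
t=cv2.imread("pics/t5.png"); A=crop(t,370,190,430,265,8); cv2.imwrite("pics/c6.png",A)
E
```

```text
scene top edge [ 0.63195129 -0.32015953  0.202     ] [ 0.54875367 -0.27387756  0.202     ] 0.09520433216753632 [403.73290879 210.16286951] [390.42547143 236.13595685]
tri +x end (array([ 0.63237184, -0.31998867,  0.20241741]), np.float64(5.22284991234986e-05))
bottom [ 0.62614604 -0.31631877  0.017     ] [ 0.54574038 -0.27604337  0.017     ] 0.08992873592314507 [394.65747603 225.1077614 ] [384.16162171 248.05911897]
top +x end [ 0.63248578 -0.32008337  0.202     ]
```

View pics/c6.png

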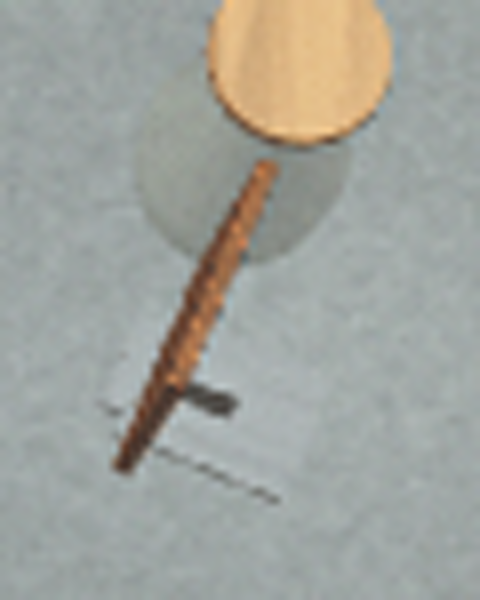

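```bash
python3 - <<'E'
from m import *
a=onz("top",403.2,210.6,.202);b=onz("top",392.3,238.3,.202);d=a-b
print(a,b,np.linalg.norm(d),np.degrees(np.arctan2(d[1],d[0])),(a+b)/2)
p=onz("top",383,240.5,.003);q=onz("top",404.75,252.5,.003);e=p-q;print(p,q,np.linalg.norm(e),np.degrees(np.arctan2(e[1],e[0])))
# bright strip of the top edge by colour, along its length
t=cv2.imread("pics/t5.png"); h=cv2.cvtColor(crop(t,370,190,430,265,8),cv2.COLOR_BGR2HSV)
for v in range(170,400,25):
    r=h[v]; u=np.where((r[:,0]<20)&(r[:,1]>80)&(np.arange(480)<290))[0]
    if len(u): print(v,u.min(),u.max(),[int(r[k,2]) for k in range(u.min(),u.max()+1,4)])
E
```

```text
[ 0.63055866 -0.31839337  0.202     ] [ 0.54169228 -0.2794275   0.202     ] 0.09703387783274418 -23.67635010067154 [ 0.58612547 -0.29891044  0.202     ]
[ 0.57522739 -0.27501887  0.003     ] [ 0.53116141 -0.34856123  0.003     ] 0.08573382529926939 59.07030755663457
170 254 277 [152, 180, 183, 163, 150, 146]
195 241 265 [124, 131, 153, 168, 168, 152, 129]
220 226 255 [114, 119, 134, 149, 157, 163, 163, 148]
245 211 246 [115, 108, 112, 133, 158, 168, 168, 181, 186]
270 199 234 [119, 101, 89, 93, 120, 151, 161, 154, 151]
295 186 222 [115, 103, 107, 115, 124, 140, 155, 170, 177, 173]
320 177 213 [123, 102, 100, 123, 161, 180, 164, 152, 154, 153]
345 164 201 [120, 107, 104, 108, 126, 154, 175, 176, 165, 149]
370 154 190 [113, 94, 100, 106, 114, 131, 146, 155, 152, 155]
395 145 179 [115, 100, 110, 107, 88, 73, 74, 76, 76]
```

```bash
python3 - <<'E'
from go import *
print(onz("top",407.5,197.5,.197))
chain([(.587,-.2985,.275,64.5),(.587,-.2985,.162,64.5)])
E
```

```text
[ 0.67465991 -0.33523854  0.197     ]
now 24.0 [ 0.4902 -0.0395  0.2763] ang 91.49 tilt -1.0 gap 0.539
[ 0.587  -0.2985  0.275  64.5   ] -> xyz [-3.   -8.71  0.04] yaw 3.37
[ 0.587  -0.2985  0.162  64.5   ] -> xyz [0.   0.   3.77] yaw -0.0
```

Request:
drive_tool([
  [[60, -0.3, -0.8, 0, 0.3], [60, -0.6, -1.8, 0, 0.7], [60, -1, -3, 0, 1.2], [60, -1.5, -4.4, 0, 1.7], [60, -2, -5.7, 0, 2.2], [60, -2.4, -6.9, 0, 2.7], [60, -2.8, -8, 0, 3.1], [60, -3, -8.71, 0, 3.37], [60, -3, -8.71, 0, 3.37], [60, -3, -8.71, 0, 3.37]],
])

```text
t: 25.0
tcp_pos: [0.5886, -0.2989, 0.2749]
tool_rot: [0.22, 0.975, 0.0, -0.0]
force: [0.1, 0.2, -1.3]
finger_gap: 0.7
gripper_force: 0.0
```

```bash
python3 - <<'E'
from go import *
chain([(.587,-.2985,.275,64.5),(.587,-.2985,.162,64.5)])
from m import *
i=snap("scene","s10")
m=cv2.inRange(cv2.cvtColor(i,cv2.COLOR_BGR2HSV),(0,90,40),(14,255,200))[200:300,190:250]
old=cv2.inRange(cv2.cvtColor(cv2.imread("pics/s9.png"),cv2.COLOR_BGR2HSV),(0,90,40),(14,255,200))[200:300,190:250]
for q in(m,old): print(np.argwhere(q).mean(0),(q>0).sum())
E
```

```text
now 25.0 [ 0.5886 -0.2989  0.2749] ang 64.55 tilt -1.0 gap 0.7
[ 0.587  -0.2985  0.275  64.5   ] -> xyz [ 0.05 -0.01 -0.  ] yaw 0.01
[ 0.587  -0.2985  0.162  64.5   ] -> xyz [0.   0.   3.77] yaw -0.0
[50.40548138 26.9360506 ] 1423
[50.59293286 26.98657244] 1415
```

Request:
drive_tool([
  [[60, 0, 0, 0.8, 0], [60, 0, 0, 1.6, 0], [60, 0, 0, 2.4, 0], [60, 0, 0, 3.2, 0], [60, 0, 0, 3.7, 0], [60, 0, 0, 3.77, 0], [60, 0, 0, 3.77, 0], [30, 0, 0, 3.77, 0], [10, 0, 0, 3.77, 0], [2, 0, 0, 3.77, 0]],
], squeeze=60)

```text
t: 26.05
tcp_pos: [0.5882, -0.2987, 0.1638]
tool_rot: [0.22, 0.975, -0.0, 0.001]
force: [-0.2, 0.6, 0.3]
finger_gap: 0.196
gripper_force: 0.0
```

Request:
drive_tool([
  [[2, 0, 0, 0, 0], [2, 0, 0, 0, 0], [2, 0, 0, 0, 0], [2, 0, 0, 0, 0]],
])

```text
t: 26.45
tcp_pos: [0.5883, -0.2988, 0.1636]
tool_rot: [0.22, 0.975, -0.0, 0.001]
force: [0.6, 0.6, 5.8]
finger_gap: 0.087
gripper_force: 59.6
```

```bash
python3 - <<'E'
from go import *
m=rack(0,-.190)
chain([(.587,-.2985,.202,64.5),(*m,.202,91.5)]);print(manip.sense()["force"])
i=snap("scene","s11");t=snap("top","t11")
cv2.imwrite("pics/c7.png",np.hstack([crop(i,170,180,280,310,4),crop(t,360,180,430,265,4)[:520].copy() if False else cv2.resize(t[180:310,330:430],None,fx=3.6,fy=4)]))
E
```

```text
now 26.45 [ 0.5883 -0.2988  0.1636] ang 64.55 tilt -1.0 gap 0.087
[ 0.587  -0.2985  0.202  64.5   ] -> xyz [ 0.04 -0.01 -1.28] yaw 0.01
[ 0.6295 -0.1739  0.202  91.5   ] -> xyz [0.51 4.36 0.  ] yaw -3.38
[0.63094228 0.59721873 5.82375569]
```

View pics/c7.png

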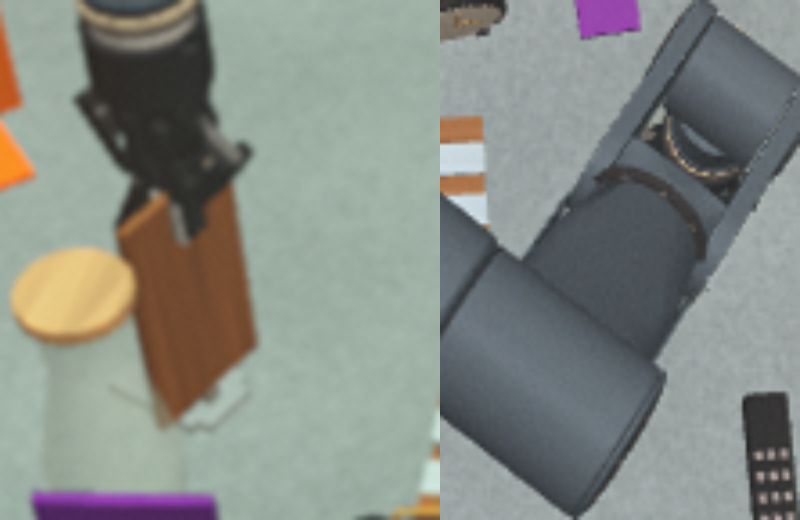

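Request:
drive_tool([
  [[2, 0, 0, -0.2, 0], [2, 0, 0, -0.6, 0], [2, 0, 0, -1.1, 0], [2, 0, 0, -1.33, 0], [2, 0, 0.5, -1.33, -0.2], [2, 0.1, 1.2, -1.33, -0.7], [2, 0.2, 2.1, -1.33, -1.3], [2, 0.3, 3, -1.33, -1.9], [2, 0.4, 3.8, -1.33, -2.6], [2, 0.5, 4.36, -1.33, -3.2]],
])

```text
t: 27.55
tcp_pos: [0.6303, -0.1704, 0.2015]
tool_rot: [-0.005, 1.0, 0.001, -0.001]
force: [1.0, 0.1, -3.1]
finger_gap: 0.081
gripper_force: 58.5
```

Request:
drive_tool([
  [[2, 0, 0, 0, -0.2], [2, 0, 0, 0, -0.2], [2, 0, 0, 0, -0.2]],
])

```text
t: 27.85
tcp_pos: [0.63, -0.1742, 0.2021]
tool_rot: [-0.015, 1.0, -0.0, -0.0]
force: [-0.6, 0.4, -2.5]
finger_gap: 0.085
gripper_force: 58.7
```

```bash
python3 - <<'E'
from go import *
m=rack(0,-.190)
chain([(*m,.202,91.5)]);print(manip.sense()["force"])
i=snap("scene","s12");t=snap("top","t12")
cv2.imwrite("pics/c8.png",crop(i,190,170,350,310,4.2))
E
```

```text
now 27.85 [ 0.63   -0.1742  0.2021] ang 91.7 tilt -1.0 gap 0.085
[ 0.6295 -0.1739  0.202  91.5   ] -> xyz [0.02 0.01 0.  ] yaw 0.02
[-0.59295128  0.43835906 -2.48234391]
```

View pics/c8.png

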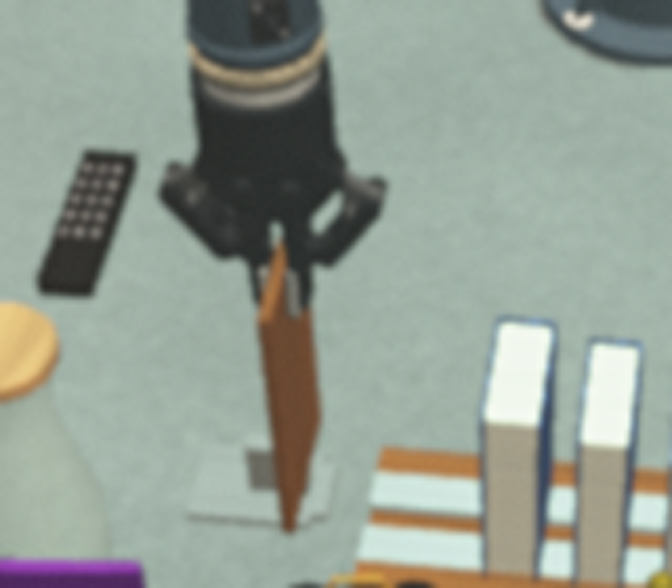

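```bash
python3 - <<'E'
from go import *
f=lambda u,v,z:onz("scene",u/4.2+190,v/4.2+170,z)
def loc(p):
    d=p[:2]-np.array([.630,-.1742]); a=np.radians(1.7); return np.round(1000*np.array([d@[np.cos(a),np.sin(a)],d@[-np.sin(a),np.cos(a)]]),1)
for n,u,v,z in[("plate +x top L",264,319,.2405),("plate bot +x",290,532,.0555),("plate bot -x R",321,420,.0555),("foot rear +x",187,519,.0435),("foot rear +x under",187,522,.0385),("foot -x rear",207,448,.0435),("foot front +x side",322,522,.0435),("foot +x",275,524,.0435)]: print(n,f(u,v,z).round(4),loc(f(u,v,z)))
# bottom of plate row profile in the image
i=cv2.imread("pics/s12.png"); c=crop(i,190,170,350,310,4.2)
t=crop(cv2.imread("pics/t12.png"),330,180,430,280,6); 
h=cv2.cvtColor(c,cv2.COLOR_BGR2HSV); m=cv2.inRange(h,(0,80,40),(20,255,255)); m[:,400:]=0; m[:240]=0;m[:,:200]=0
q=max(cv2.findContours(m,0,1)[0],key=cv2.contourArea); print(cv2.approxPolyDP(q,4,True)[:,0].tolist())
E
```

```text
plate +x top L [ 0.6817 -0.1707  0.2405] [51.8  2. ]
plate bot +x [ 0.6804 -0.1703  0.0555] [50.5  2.4]
plate bot -x R [ 0.5849 -0.1709  0.0555] [-45.    4.6]
foot rear +x [ 0.6692 -0.2397  0.0435] [ 37.3 -66.6]
foot rear +x under [ 0.6676 -0.2407  0.0385] [ 35.6 -67.6]
foot -x rear [ 0.6087 -0.242   0.0435] [-23.3 -67.1]
foot front +x side [ 0.6599 -0.1553  0.0435] [30.4 18. ]
foot +x [ 0.6656 -0.1841  0.0435] [ 35.3 -11. ]
[[281, 243], [270, 258], [258, 320], [284, 527], [290, 530], [318, 410], [309, 315], [304, 310], [292, 318], [286, 312], [287, 251]]
```

```bash
python3 - <<'E'
from go import *
i=cv2.imread("pics/s12.png")
k=8; c=crop(i,268,270,300,312,k); h=cv2.cvtColor(c,cv2.COLOR_BGR2HSV)
# aluminium against brown along the rack's end: outer edges, ~6 px right of the mouth
for u0 in (10,14,18):
    col=h[:,u0*k]; al=(col[:,1]<60)&(col[:,2]>175)
    e=np.where(np.diff(al.astype(int)))[0]
    vs=[(x+.5)/k-.5+270 for x in e]; print(268+u0,[round(v,1) for v in vs])
    for v in vs: 
        d=onz("scene",268+u0,v,.021)[:2]-O; print("   rack xy",(1000*d@[np.cos(A),np.sin(A)]).round(1),(1000*d@[-np.sin(A),np.cos(A)]).round(1))
# foot steel rows: profile across the rear corner region
c=crop(i,230,268,275,304,k); g=cv2.GaussianBlur(cv2.cvtColor(c,cv2.COLOR_BGR2GRAY),(0,0),3)
for u in (237,240,243,246,250,253): print(u,[int(g[int((v-268)*k),(u-230)*k]) for v in range(270,300)])
E
```

```text
278 [np.float64(289.8), np.float64(293.8), np.float64(303.2)]
   rack xy -6.9 -149.3
   rack xy 7.2 -146.9
   rack xy 39.3 -141.6
282 [np.float64(273.9), np.float64(281.8), np.float64(290.2), np.float64(294.6), np.float64(303.6)]
   rack xy -66.0 -147.8
   rack xy -36.9 -143.1
   rack xy -6.8 -138.2
   rack xy 8.6 -135.8
   rack xy 39.3 -130.8
286 [np.float64(274.9), np.float64(282.1), np.float64(290.6), np.float64(295.1), np.float64(304.1)]
   rack xy -63.6 -136.0
   rack xy -37.2 -132.0
   rack xy -6.7 -127.2
   rack xy 9.1 -124.8
   rack xy 39.8 -120.0
237 [174, 174, 174, 176, 179, 179, 178, 177, 176, 176, 176, 178, 180, 181, 183, 184, 185, 185, 184, 185, 186, 184, 168, 149, 151, 164, 169, 168, 171, 172]
240 [171, 170, 172, 174, 175, 177, 180, 182, 182, 182, 184, 186, 185, 187, 187, 187, 187, 186, 184, 183, 185, 185, 173, 152, 148, 162, 171, 172, 172, 171]
243 [175, 175, 174, 172, 169, 170, 177, 183, 183, 182, 184, 186, 185, 185, 186, 186, 187, 186, 184, 183, 185, 185, 179, 157, 145, 157, 170, 173, 173, 172]
246 [174, 176, 175, 173, 172, 173, 178, 184, 184, 183, 184, 186, 186, 186, 187, 187, 187, 186, 183, 183, 185, 186, 180, 162, 149, 157, 171, 175, 174, 172]
250 [171, 173, 175, 180, 185, 186, 174, 146, 119, 107, 109, 112, 114, 116, 119, 124, 139, 162, 178, 183, 184, 185, 183, 170, 151, 151, 165, 173, 174, 173]
253 [157, 160, 164, 170, 178, 184, 178, 153, 122, 106, 105, 106, 106, 105, 103, 106, 121, 152, 177, 184, 184, 184, 184, 174, 153, 148, 163, 173, 173, 171]
```

Request:
drive_tool([
  [[2, 0.05, 0, 0.3, 0], [2, 0.1, 0, 0.6, 0.02], [2, 0.1, 0, 0.9, 0.02], [2, 0.1, 0, 1.0, 0.02], [2, 0.1, 0, 1.02, 0.02], [2, 0.1, 0, 1.02, 0.02]],
])

```text
t: 28.55
tcp_pos: [0.6275, -0.174, 0.1718]
tool_rot: [-0.014, 1.0, -0.0, 0.0]
force: [0.5, 1.1, -2.7]
finger_gap: 0.083
gripper_force: 58.6
```

```bash
python3 - <<'E'
from go import *
m=rack(0,-.190)
chain([(*m,.1716,91.5)]);print(manip.sense()["force"])
i=snap("scene","s13")
cv2.imwrite("pics/c9.png",crop(i,220,255,300,312,10))
k=8; c=crop(i,200,255,300,315,k); g=cv2.GaussianBlur(cv2.cvtColor(c,cv2.COLOR_BGR2GRAY),(0,0),3)
for u in (240,243,246): print(u,[int(g[int((v-255)*k),(u-200)*k]) for v in range(275,308)])
E
```

```text
now 28.55 [ 0.6275 -0.174   0.1718] ang 91.6 tilt -1.0 gap 0.083
[ 0.6295 -0.1739  0.1716 91.5   ] -> xyz [-0.07 -0.    0.01] yaw 0.01
[ 0.45911046  1.12132079 -2.71858908]
240 [175, 176, 175, 175, 175, 176, 178, 178, 177, 178, 179, 182, 184, 185, 186, 187, 188, 189, 187, 185, 184, 186, 187, 181, 162, 148, 156, 171, 175, 173, 170, 170, 168]
243 [169, 172, 174, 172, 173, 177, 178, 180, 182, 183, 182, 183, 184, 185, 185, 187, 187, 187, 187, 186, 184, 185, 186, 183, 168, 149, 150, 164, 170, 171, 172, 170, 169]
246 [172, 174, 176, 176, 176, 175, 175, 177, 181, 184, 184, 183, 184, 186, 186, 186, 187, 188, 187, 185, 184, 184, 186, 185, 173, 153, 149, 160, 168, 171, 173, 173, 172]
```

View pics/c9.png

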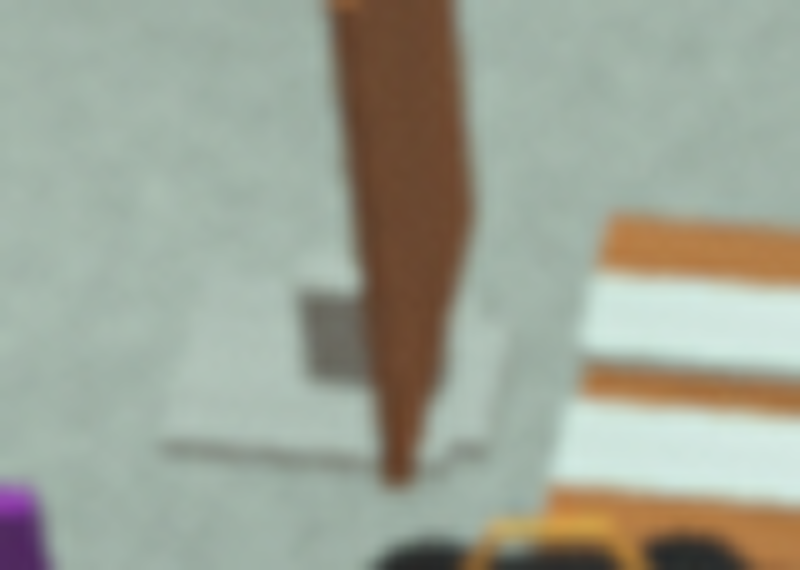

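```bash
python3 - <<'E'
from go import *
def rk(u,v,z):
    d=onz("scene",u,v,z)[:2]-O; return (1000*np.array([d@[np.cos(A),np.sin(A)],d@[-np.sin(A),np.cos(A)]])).round(1)
c=lambda x,y:(x/10+220-.45,y/10+255-.45)
print("foot +x edge",rk(240,298.6,.013),rk(246,299.1,.013),"foot rear+x",rk(*c(163,440),.013),"nose +x",rk(*c(490,447),.013),"nose -x",rk(*c(506,330),.013),"foot +x front",rk(*c(445,462),.013))
print("plate bottom +x",rk(*c(398,487),.025),"-x",rk(*c(472,215),.025), "brace",rk(*c(300,290),.025),rk(*c(310,380),.013))
print("lips", [rk(*c(x,y),.021) for x,y in[(612,215),(602,270),(585,362),(580,400),(548,487)]])
E
```

```text
foot +x edge [  28.7 -247.3] [  28.6 -230.9] foot rear+x [  29.8 -258.4] nose +x [  22.3 -170.6] nose -x [ -19.3 -173.6] foot +x front [  28.8 -181.6]
plate bottom +x [  48.2 -189.7] -x [ -49.7 -187.9] brace [ -17.  -229.6] [   4.5 -223.4]
lips [array([ -57.7, -150. ]), array([ -37.1, -149.4]), array([  -3.6, -148.6]), array([   9.9, -147.7]), array([  40.6, -151.2])]
```

Request:
drive_tool([
  [[2, -0.06, 0.1, 0, 0], [2, -0.06, 0.3, 0, 0], [2, -0.06, 0.5, 0, 0], [2, -0.06, 0.7, 0, 0], [2, -0.06, 0.9, 0, 0], [2, -0.06, 1.1, 0, 0], [2, -0.06, 1.2, 0, 0], [2, -0.06, 1.2, 0, 0]],
])

```text
t: 29.4
tcp_pos: [0.628, -0.1372, 0.1719]
tool_rot: [-0.014, 1.0, 0.0, -0.0]
force: [0.7, 0.2, -2.5]
finger_gap: 0.08
gripper_force: 58.7
```

```bash
python3 - <<'E'
from go import *
chain([]);print(manip.sense()["force"],manip.sense()["ft_torque"])
i=snap("scene","s14")
E
```

```text
now 29.4 [ 0.628  -0.1372  0.1719] ang 91.64 tilt -1.0 gap 0.08
[ 0.73807531  0.15777294 -2.53006023] [-0.00862071  0.02226568 -0.02146905]
```

Request:
drive_tool([
  [[2, 0, 0.2, 0, 0], [2, 0, 0.45, 0, 0], [2, 0, 0.7, 0, 0], [2, 0, 0.95, 0, 0], [2, 0, 1.2, 0, 0], [2, 0, 1.45, 0, 0], [2, 0, 1.7, 0, 0], [2, 0, 1.9, 0, 0], [2, 0, 2.0, 0, 0], [2, 0, 2.0, 0, 0]],
])

```text
t: 30.45
tcp_pos: [0.6264, -0.0774, 0.1719]
tool_rot: [-0.014, 1.0, -0.0, -0.0]
force: [0.7, -1.1, -2.5]
finger_gap: 0.081
gripper_force: 58.7
```

```bash
python3 - <<'E'
from go import *
chain([]);print(manip.sense()["force"],manip.sense()["ft_torque"])
i=snap("scene","s15")
cv2.imwrite("pics/c10.png",crop(i,220,200,400,330,4.4))
E
```

```text
now 30.45 [ 0.6264 -0.0774  0.1719] ang 91.63 tilt -1.0 gap 0.081
[ 0.74214955 -1.12450181 -2.48897214] [0.03274583 0.04159555 0.00776568]
```

View pics/c10.png

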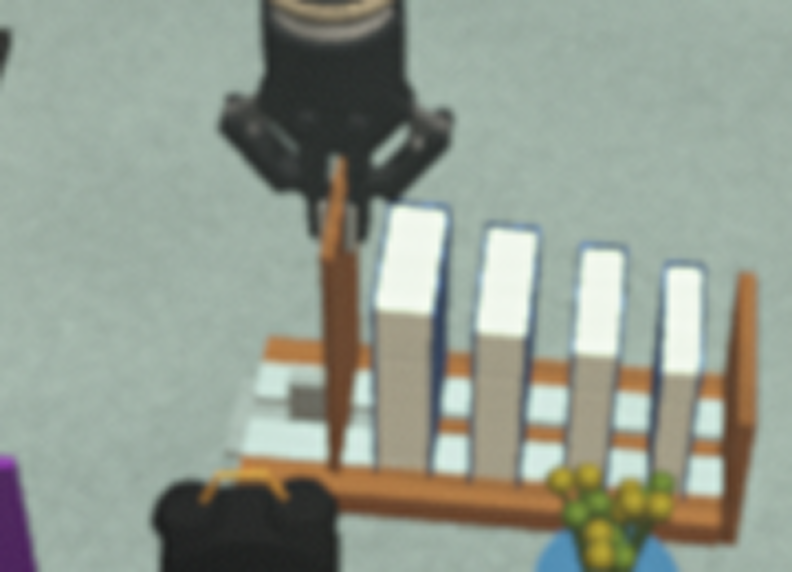

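Request:
drive_tool([
  [[2, 0, 0.15, 0, 0], [2, 0, 0.3, 0, 0], [2, 0, 0.45, 0, 0], [2, 0, 0.6, 0, 0], [2, 0, 0.75, 0, 0], [2, 0, 0.9, 0, 0], [2, 0, 1.05, 0, 0], [2, 0, 1.2, 0, 0], [2, 0, 1.35, 0, 0], [2, 0, 1.5, 0, 0]],
])

```text
t: 31.5
tcp_pos: [0.6254, -0.0331, 0.172]
tool_rot: [-0.014, 1.0, -0.001, 0.0]
force: [-0.1, -3.6, -2.5]
finger_gap: 0.088
gripper_force: 58.6
```

```bash
python3 - <<'E'
from go import *
chain([]);print(manip.sense()["force"],manip.sense()["ft_torque"])
i=snap("scene","s16")
cv2.imwrite("pics/c11.png",crop(i,220,200,400,330,4.4))
E
```

```text
now 31.5 [ 0.6254 -0.0331  0.172 ] ang 91.62 tilt -1.0 gap 0.088
[-0.06982888 -3.56072705 -2.54789507] [-0.65519015  0.01473066  0.01694529]
```

Force is a few N, as expected. Continue.

Request:
drive_tool([
  [[2, 0, 0.12, 0, 0], [2, 0, 0.24, 0, 0], [2, 0, 0.36, 0, 0], [2, 0, 0.48, 0, 0], [2, 0, 0.6, 0, 0], [2, 0, 0.75, 0, 0], [2, 0, 0.9, 0, 0], [2, 0, 1.05, 0, 0], [2, 0, 1.2, 0, 0], [2, 0, 1.3, 0, 0]],
])

```text
t: 32.55
tcp_pos: [0.624, 0.0066, 0.1719]
tool_rot: [-0.014, 1.0, 0.0, -0.0]
force: [0.0, -3.0, -3.1]
finger_gap: 0.088
gripper_force: 58.7
```

```bash
python3 - <<'E'
from go import *
chain([]);print(manip.sense()["force"],manip.sense()["ft_torque"])
i=snap("scene","s17")
cv2.imwrite("pics/c11.png",crop(i,220,200,400,330,4.4))
E
```

```text
now 32.55 [0.624  0.0066 0.1719] ang 91.61 tilt -1.0 gap 0.088
[ 0.03369508 -2.97147722 -3.0970948 ] [-0.67297458 -0.05859452 -0.00748223]
```

View pics/c11.png

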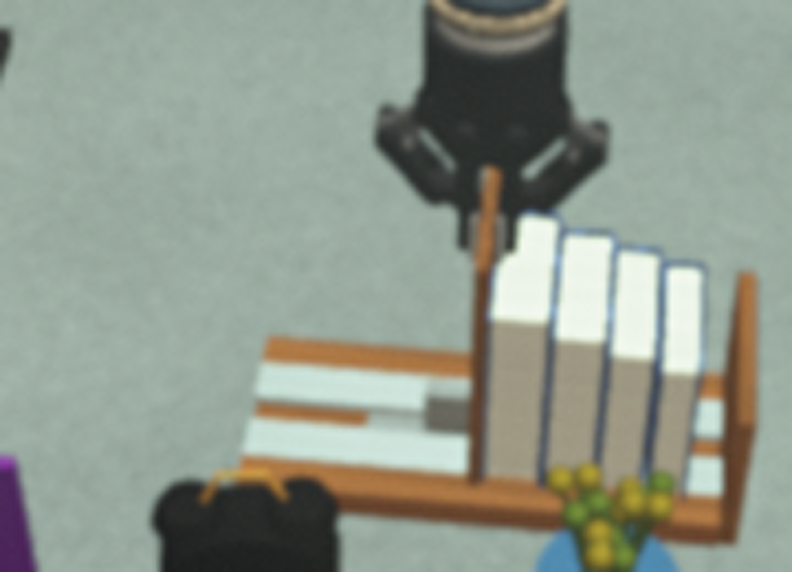

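Request:
drive_tool([
  [[2, 0, 0.12, 0, 0], [2, 0, 0.24, 0, 0], [2, 0, 0.36, 0, 0], [2, 0, 0.48, 0, 0], [2, 0, 0.58, 0, 0], [2, 0, 0.64, 0, 0], [2, 0, 0.67, 0, 0], [2, 0, 0.67, 0, 0]],
])

```text
t: 33.4
tcp_pos: [0.6235, 0.0264, 0.1719]
tool_rot: [-0.014, 1.0, 0.0, -0.0]
force: [-0.6, -2.3, -3.1]
finger_gap: 0.081
gripper_force: 58.8
```

Request:
drive_tool([
  [[2, 0, 0.03, 0, 0], [2, 0, 0.06, 0, 0], [2, 0, 0.06, 0, 0]],
])

```text
t: 33.7
tcp_pos: [0.6235, 0.0281, 0.1719]
tool_rot: [-0.014, 1.0, 0.0, -0.0]
force: [-0.1, -3.6, -3.1]
finger_gap: 0.085
gripper_force: 58.6
```

```bash
python3 - <<'E'
from go import *
chain([]);print(manip.sense()["force"],manip.sense()["ft_torque"])
E
```

```text
now 33.7 [0.6235 0.0281 0.1719] ang 91.59 tilt -1.0 gap 0.085
[-0.06122709 -3.56872957 -3.0510677 ] [-0.90441254 -0.03200319 -0.06739613]
```

Not in contact with the end yet, so I'll use finer steps.

Request:
drive_tool([
  [[2, 0, 0.03, 0, 0], [2, 0, 0.06, 0, 0], [2, 0, 0.06, 0, 0]],
])

```text
t: 34.0
tcp_pos: [0.6234, 0.0295, 0.1719]
tool_rot: [-0.014, 1.0, -0.0, -0.0]
force: [-0.6, -3.9, -1.9]
finger_gap: 0.086
gripper_force: 58.8
```

Request:
drive_tool([
  [[2, 0, 0.03, 0, 0], [2, 0, 0.05, 0, 0], [2, 0, 0.05, 0, 0]],
])

```text
t: 34.3
tcp_pos: [0.6234, 0.0296, 0.172]
tool_rot: [-0.014, 1.0, -0.001, -0.0]
force: [-0.9, -8.1, -2.3]
finger_gap: 0.089
gripper_force: 59.0
```

```bash
python3 - <<'E'
from m import *
from go import *
chain([]);print(manip.sense()["force"],manip.sense()["ft_torque"])
i=snap("scene","s18"); c=crop(i,340,250,400,320,8); cv2.imwrite("pics/c12.png",crop(i,310,230,400,330,6))
E
```

```text
now 34.3 [0.6234 0.0296 0.172 ] ang 91.6 tilt -1.0 gap 0.089
[-0.88018226 -8.14819282 -2.32010943] [-1.55148618  0.03002189 -0.03109632]
```

Request:
drive_tool([
  [[2, 0, 0.02, 0.03, 0], [2, 0, 0.04, 0.06, 0], [2, 0, 0.05, 0.07, 0], [2, 0, 0.05, 0.07, 0]],
])

```text
t: 34.75
tcp_pos: [0.624, 0.0296, 0.1711]
tool_rot: [-0.014, 1.0, -0.003, 0.001]
force: [-1.0, -12.0, 2.2]
finger_gap: 0.086
gripper_force: 59.8
```

```bash
python3 - <<'E'
from go import *
chain([]);print(manip.sense()["force"],manip.sense()["ft_torque"])
E
```

```text
now 34.75 [0.624  0.0296 0.1711] ang 91.61 tilt -1.0 gap 0.086
[ -0.97104237 -12.03957703   2.16422918] [-2.03386387  0.27598996 -0.07633332]
```

Request:
drive_tool([
  [[12, 0, 0, 0, 0], [16, 0, 0, 0, 0], [22, 0, 0, 0, 0], [30, 0, 0, 0, 0], [36, 0, 0, 0, 0], [40, 0, 0, -0.5, 0], [40, 0, 0, -1.5, 0], [40, 0, 0, -3, 0], [40, 1, 0, -4, 0], [40, 2.5, 0, -4, 0]],
])

```text
t: 35.75
tcp_pos: [0.5528, 0.0305, 0.2947]
tool_rot: [-0.014, 1.0, -0.001, 0.007]
force: [0.1, -1.4, 0.1]
finger_gap: 0.47
gripper_force: 0.0
```

Request:
drive_tool([
  [[85, 1.5, 0, 0, 0], [85, 2.5, 0, 0, 0], [85, 2.5, 0, 0, 0]],
])

```text
t: 36.05
tcp_pos: [0.4684, 0.0298, 0.2897]
tool_rot: [-0.014, 1.0, 0.001, -0.002]
force: [-0.6, 0.3, 0.4]
finger_gap: 0.952
gripper_force: 0.0
```

```bash
python3 - <<'E'
from m import *
from go import *
chain([])
i=snap("scene","s19"); t=snap("top","t19")
L=crop(i,300,200,400,330,4); U=cv2.resize(t[190:255,240:350],(400,520) if False else None,fx=3.6,fy=3.6)
pad=np.zeros((520,U.shape[1],3),np.uint8); B=crop(t,165,230,245,300,4.4); pad[:U.shape[0]]=U; hh=min(B.shape[0],520-U.shape[0]); pad[U.shape[0]:U.shape[0]+hh,:B.shape[1]]=B[:hh,:pad.shape[1]]
cv2.imwrite("pics/c13.png",np.hstack([L,pad]))
E
```

```text
now 36.05 [0.4684 0.0298 0.2897] ang 91.61 tilt -1.0 gap 0.952
```

View pics/c13.png

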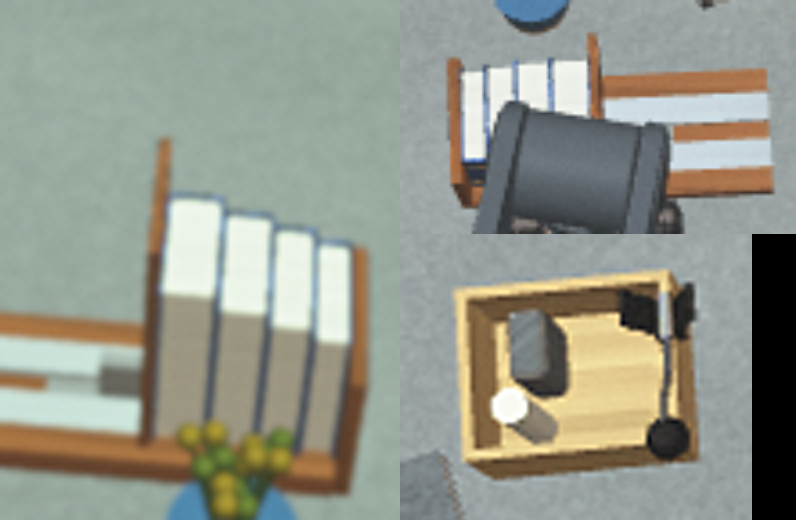

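The rack row stands snug against the bookend, stepping up in height. In the top view the light's handles are at about px (215..232, 242..253), with the head towards -x. I've now viewed 15 pictures, one over the limit of 14, so I won't view any more and will measure numerically from here on.

```bash
python3 - <<'E'
from m import *
t=cv2.imread("pics/t19.png"); s=cv2.imread("pics/s19.png")
g=cv2.cvtColor(crop(t,205,236,240,290,4),cv2.COLOR_BGR2GRAY)
print("top dark map (rows from 237, step1; cols 205..240)")
for v in range(237,288): print(v,"".join("#" if g[int((v-236)*4+2),int((u-205)*4+2)]<55 else ("+" if g[int((v-236)*4+2),int((u-205)*4+2)]<100 else ".") for u in np.arange(206,240,.5)))
g=cv2.cvtColor(s,cv2.COLOR_BGR2GRAY)
print("scene")
for v in range(215,285): print(v,"".join("#" if g[v,u]<55 else ("+" if g[v,u]<100 else ".") for u in range(405,455)))
E
```

```text
top dark map (rows from 237, step1; cols 205..240)Traceback (most recent call last):
  File "<stdin>", line 5, in <module>
  File "<stdin>", line 5, in <genexpr>
IndexError: index 140 is out of bounds for axis 1 with size 140
```

```bash
python3 - <<'E'
from m import *
t=cv2.imread("pics/t19.png"); s=cv2.imread("pics/s19.png")
ch=lambda x:"#" if x<55 else ("+" if x<100 else ".")
g=cv2.cvtColor(t,cv2.COLOR_BGR2GRAY); print("top cols 206..239")
for v in range(237,288): print(v,"".join(ch(x) for x in g[v,206:240]))
g=cv2.cvtColor(s,cv2.COLOR_BGR2GRAY); print("scene cols 405..454")
for v in range(215,285): print(v,"".join(ch(x) for x in g[v,405:455]))
E
```

```text
top cols 206..239
237 ..................................
238 ..................................
239 ..................................
240 ..................................
241 .............++++.......+.........
242 ..+++++++++++++++......+#+........
243 ++++++++####+++++...+.+##+........
244 +++++++++#######+...++###+........
245 +++++++++########+...####+........
246 +++++++++########+...####+........
247 +++++++++########+...####+........
248 .........########+...#####........
249 .........########+...####+........
250 .........########+...###+.........
251 ...........++####+...###+.........
252 ...............+++...###+.........
253 .................#..++##+.........
254 ..................++..++..........
255 ...................+..............
256 ...................+..............
257 ...................+..............
258 ...................+..+...........
259 ...................+..............
260 ...................+..............
261 ...................++.............
262 ...................+..............
263 ...................+..+...........
264 ...................+..+..
[... 4076 characters left out ...]
........++..............................
273 ..................................................
274 ..................................................
275 ..................................................
276 ..................................................
277 ..................................................
278 ..................................................
279 ..................................................
280 ..................................................
281 ..................................................
282 ..................................................
283 ..................................................
284 ..................................................
```

```bash
python3 - <<'E'
from m import *
z=.156
a=onz("top",214.6,247.4,z);b=onz("top",231.2,246.2,z);print("tips +y,-y",a,b,np.linalg.norm(a-b),"mid",(a+b)/2,"dir",np.degrees(np.arctan2(*(a-b)[1::-1])))
h=onz("top",225.8,276,.153); print("head",h)
print("neck root",onz("top",225,254.5,.116),"neck", onz("top",225,265,.122))
print("scene +y tip far/near",onz("scene",440.5,243.5,z),onz("scene",441.5,251,z)," -y tip",onz("scene",419.8,245,z), "head",onz("scene",426,224.5,.153))
# box rim: outer corners by wood mask in top view
t=cv2.imread("pics/t19.png"); hs=cv2.cvtColor(t,cv2.COLOR_BGR2HSV)
m=cv2.inRange(hs,(12,70,90),(28,200,255)); m[:, :170]=0; m[:,245:]=0; m[:232]=0; m[296:]=0
q=max(cv2.findContours(m,0,1)[0],key=cv2.contourArea); P=cv2.approxPolyDP(q,3,True)[:,0]; print([(p.tolist(),onz("top",*p,.110)[:2].round(4).tolist()) for p in P])
E
```

```text
tips +y,-y [0.53351389 0.28495869 0.156     ] [0.53629118 0.23186553 0.156     ] 0.05316575831969603 mid [0.53490253 0.25841211 0.156     ] dir 92.99439700518647
head [0.44081019 0.24871057 0.153     ]
neck root [0.51696809 0.25743899 0.116     ] neck [0.48129232 0.25621351 0.122     ]
scene +y tip far/near [0.51976521 0.28442984 0.156     ] [0.54763056 0.28583864 0.156     ]  -y tip [0.53312921 0.23064613 0.156     ] head [0.44632604 0.24886507 0.153     ]
[([227, 240], [0.5664, 0.2522]), ([178, 243], [0.5598, 0.413]), ([180, 281], [0.4339, 0.4033]), ([186, 285], [0.4204, 0.3836]), ([223, 281], [0.4309, 0.264]), ([220, 275], [0.4507, 0.2739]), ([224, 255], [0.5165, 0.2616]), ([214, 250], [0.5338, 0.2945]), ([213, 243], [0.5573, 0.2981]), ([226, 244], [0.5531, 0.2554])]
```

```bash
python3 - <<'E'
from go import *
chain([(.534,.258,.26,94.5),(.534,.258,.134,94.5)])
E
```

```text
now 36.15 [0.4735 0.0289 0.2903] ang 91.6 tilt -1.0 gap 0.995
[ 0.534  0.258  0.26  94.5  ] -> xyz [-2.23  7.58  1.01] yaw -0.36
[ 0.534  0.258  0.134 94.5  ] -> xyz [0.  0.  4.2] yaw -0.0
```

Request:
drive_tool([
  [[85, -0.3, 0.9, 0.1, 0], [85, -0.6, 2, 0.3, -0.1], [85, -0.9, 3.2, 0.4, -0.15], [85, -1.3, 4.5, 0.6, -0.2], [85, -1.7, 5.8, 0.8, -0.3], [85, -2, 6.9, 0.9, -0.36], [85, -2.23, 7.58, 1, -0.36], [85, -2.23, 7.58, 1, -0.36], [85, -2.23, 7.58, 1, -0.36]],
], squeeze=30)

```text
t: 37.05
tcp_pos: [0.5347, 0.2583, 0.2591]
tool_rot: [-0.04, 0.999, -0.0, -0.0]
force: [-0.1, 0.3, -1.4]
finger_gap: 0.993
gripper_force: 0.0
```

```bash
python3 - <<'E'
from go import *
chain([(.534,.258,.134,94.5)])
E
```

```text
now 37.05 [0.5347 0.2583 0.2591] ang 94.55 tilt -1.0 gap 0.993
[ 0.534  0.258  0.134 94.5  ] -> xyz [ 0.02 -0.01  4.17] yaw 0.01
```

Request:
drive_tool([
  [[85, 0, 0, 0.8, 0], [85, 0, 0, 1.6, 0], [85, 0, 0, 2.4, 0], [85, 0, 0, 3.2, 0], [85, 0, 0, 3.9, 0], [85, 0, 0, 4.15, 0], [85, 0, 0, 4.15, 0], [62, 0, 0, 4.15, 0], [58, 0, 0, 4.15, 0]],
])

```text
t: 37.95
tcp_pos: [0.535, 0.2578, 0.1367]
tool_rot: [-0.039, 0.999, 0.0, 0.001]
force: [0.3, -0.2, 0.8]
finger_gap: 0.69
gripper_force: 0.0
```

Request:
drive_tool([
  [[54, 0, 0, 0, 0], [50, 0, 0, 0, 0], [46, 0, 0, -0.03, 0], [42, 0, 0, -0.06, 0], [38, 0, 0, -0.1, 0], [34, 0, 0, -0.1, 0], [30, 0, 0, -0.1, 0], [30, 0, 0, -0.1, 0], [30, 0, 0, -0.1, 0]],
])

```text
t: 38.85
tcp_pos: [0.5354, 0.2586, 0.1417]
tool_rot: [-0.039, 0.999, 0.001, 0.002]
force: [-3.1, -0.5, 13.6]
finger_gap: 0.364
gripper_force: 28.6
```

```bash
python3 - <<'E'
from go import *
chain([]);s=manip.sense();print(s["force"],s["ft_torque"],s["gripper_force"],s["finger_gap"]*85.4)
g=cv2.cvtColor(snap("scene","s20"),cv2.COLOR_BGR2GRAY)
ch=lambda x:"#" if x<55 else ("+" if x<100 else ".")
for v in range(216,280,2): print(v,"".join(ch(x) for x in g[v,400:460]))
E
```

```text
now 38.85 [0.5354 0.2586 0.1417] ang 94.49 tilt -1.0 gap 0.364
[-3.06610554 -0.5327334  13.60311541] [-0.0422733   0.30896317  0.0468827 ] 28.59728392365696 31.043323069158507
216 .....................+###############################+......
218 ...........++.......++###############################+......
220 ..........++++...++++#################################+.....
222 .........++++++++++++##################################+++++
224 .........++####++++...+###############################++++++
226 ..........++###+++.....+##########################++++++++##
228 ...........+####++.....++######################++..++#++++##
230 ........+..++####++....+#####################++...+#########
232 .......+++++++####++..+#########+++++++######+..++#########+
234 ........++++++#####++++#######+++++...++#####++++########+..
236 ..........+++++######++######++.........+###############+...
238 ...............+###########+++..........+#############+.....
240 ...................++#####++++........+#############++......
242 ....................++##++++++......++#+++##++...++.........
244 ..........
[... 455 characters left out ...]
............+###+....+##++........................
260 ....................++####+....+#++........................+
262 ...................++#####+....+#+.........................+
264 ...................+#####+.....++.........................++
266 ...................+####+.......+.........................++
268 ...................+###++.................................++
270 ...................+++++....................................
272 ............................................................
274 ............................................................
276 ............................................................
278 ............................................................
```

Request:
drive_tool([
  [[30, 0, 0, -0.1, 0], [30, 0, 0, -0.25, 0], [30, 0, 0, -0.5, 0], [30, 0, 0, -0.9, 0], [30, 0, 0, -1.4, 0], [30, 0, 0, -2, 0], [30, 0, 0, -2.7, 0], [30, 0, 0, -3.4, 0], [30, 0, 0, -4, 0], [30, 0, 0, -4, 0]],
])

```text
t: 39.9
tcp_pos: [0.5358, 0.2583, 0.2618]
tool_rot: [-0.039, 0.999, 0.001, 0.003]
force: [0.3, 0.5, -0.4]
finger_gap: 0.362
gripper_force: 29.8
```

```bash
python3 - <<'E'
from go import *
chain([(.624,.0300,.30,91.5)]);s=manip.sense();print(s["force"],s["ft_torque"],s["gripper_force"],s["finger_gap"]*85.4)
g=cv2.cvtColor(snap("scene","s21"),cv2.COLOR_BGR2GRAY); snap("top","t21")
ch=lambda x:"#" if x<55 else ("+" if x<100 else ".")
for v in range(170,270,2): print(v,"".join(ch(x) for x in g[v,395:470]))
E
```

```text
now 39.9 [0.5358 0.2583 0.2618] ang 94.48 tilt -1.0 gap 0.362
[6.24e-01 3.00e-02 3.00e-01 9.15e+01] -> xyz [-2.34 -7.82 -1.27] yaw 0.37
[ 0.311607    0.49067359 -0.44837867] [ 0.02864358 -0.08167245  0.00084862] 29.782051755992143 30.905787777023285
170 .....................................+################################+....
172 ....................................+#################################+....
174 ....................................+################################+.....
176 ..................................+##################################+.....
178 .................................++#################################+......
180 ......................++++......++###################################+.....
182 ......................+++++++++++#####################################++..+
184 ......................++#+++++++..++##################################+++++
186 .......................+###++++.....+#############################++++++++#
188 .......................+####++.......+#########################++...++++++#
190 ........................+####+.......+########
[... 2449 characters left out ...]
............................................................
254 ...........................................................................
256 ...........................................................................
258 ...........................................................................
260 ................................................................++.........
262 ................................................................+++........
264 ...............................................................++++........
266 ...............................................................+++++.......
268 ...............................................................++++........
```

```bash
python3 - <<'E'
from go import *
for x in(.523,.549): 
  for y in(.245,.271): print(x,y,proj("scene",(x,y,.198)).round(1))
print("jaw tips",onz("scene",428.5,238,.198),onz("scene",440.5,238.5,.198))
# bookend top edge now: scene and top, before covering
i=cv2.imread("pics/s21.png"); h=cv2.cvtColor(i,cv2.COLOR_BGR2HSV); m=cv2.inRange(h,(0,80,40),(20,255,255))
for v in range(232,264,2): 
    u=np.where(m[v,325:352])[0]+325; print(v,(u.min(),u.max(),len(u)) if len(u) else None,end=" ")
print()
for x in(-.05,.05):
  for y in(.010,.018):
    p=rack(x,y); print(p.round(4),proj("scene",(*p,.208)).round(1),proj("top",(*p,.208)).round(1))
t=cv2.imread("pics/t21.png"); h=cv2.cvtColor(t,cv2.COLOR_BGR2HSV); m=cv2.inRange(h,(0,80,40),(20,255,255))
for v in range(194,250,4):
    u=np.where(m[v,285:320])[0]+285; print(v,(u.min(),u.max(),len(u)) if len(u) else None,end=" ")
E
```

```text
0.523 0.245 [427.9 231. ]
0.523 0.271 [438.2 232. ]
0.549 0.245 [428.1 237.9]
0.549 0.271 [438.6 238.9]
jaw tips [0.54914544 0.2459238  0.198     ] [0.5467051  0.27588883 0.198     ]
232 None 234 None 236 (np.int64(340), np.int64(342), 3) 238 (np.int64(340), np.int64(341), 2) 240 (np.int64(339), np.int64(341), 3) 242 (np.int64(339), np.int64(341), 3) 244 (np.int64(339), np.int64(341), 3) 246 (np.int64(339), np.int64(341), 3) 248 (np.int64(339), np.int64(341), 3) 250 (np.int64(338), np.int64(340), 3) 252 (np.int64(338), np.int64(340), 3) 254 (np.int64(338), np.int64(340), 3) 256 (np.int64(338), np.int64(340), 3) 258 (np.int64(338), np.int64(340), 3) 260 (np.int64(337), np.int64(339), 3) 262 (np.int64(337), np.int64(339), 3) 
[0.5743 0.0247] [340.2 233.3] [295.2 229.8]
[0.574  0.0327] [343.4 233.6] [292.6 229.9]
[0.6742 0.0273] [337.  261.9] [293.9 199. ]
[0.674  0.0353] [340.4 262.2] [291.4 199.1]
194 None 198 None 202 (np.int64(292), np.int64(294), 3) 206 (np.int64(293), np.int64(294), 2) 210 (np.int64(293), np.int64(319), 8) 214 (np.int64(293), np.int64(319), 27) 218 (np.int64(293), np.int64(295), 3) 222 (np.int64(293), np.int64(295), 3) 226 (np.int64(293), np.int64(319), 7) 230 None 234 (np.int64(295), np.int64(295), 1) 238 (np.int64(295), np.int64(319), 25) 242 (np.int64(285), np.int64(319), 35) 246 None
```

Request:
drive_tool([
  [[30, 0, -0.2, -0.5, 0], [30, -0.2, -0.8, -1, 0.05], [30, -0.5, -1.8, -1.5, 0.1], [30, -0.9, -2.9, -1.6, 0.15], [30, -1.2, -4, -1.6, 0.2], [30, -1.6, -5.1, -1.6, 0.25], [30, -1.9, -6.2, -1.6, 0.3], [30, -2.2, -7.2, -1.6, 0.37], [30, -2.37, -7.9, -1.6, 0.37], [30, -2.37, -7.9, -1.6, 0.37]],
])

```text
t: 41.0
tcp_pos: [0.6236, 0.024, 0.3043]
tool_rot: [-0.011, 1.0, -0.0, -0.001]
force: [-0.3, -0.4, -0.4]
finger_gap: 0.359
gripper_force: 30.0
```

Request:
drive_tool([
  [[30, 0, 0, 0, 0], [30, 0, 0, 0, 0]],
])

```text
t: 41.2
tcp_pos: [0.6225, 0.0281, 0.3054]
tool_rot: [-0.014, 1.0, 0.0, -0.001]
force: [0.0, -0.3, -0.9]
finger_gap: 0.365
gripper_force: 30.0
```

```bash
python3 - <<'E'
from go import *
chain([(.625,.0273,.2417,91.5)]);s=manip.sense();print(s["force"],s["gripper_force"],s["finger_gap"]*85.4)
g=cv2.cvtColor(snap("scene","s22"),cv2.COLOR_BGR2GRAY); snap("top","t22")
ch=lambda x:"#" if x<55 else ("+" if x<100 else ".")
for v in range(196,246,2): print(v,"".join(ch(x) for x in g[v,310:375]))
E
```

```text
now 41.2 [0.6225 0.0281 0.3054] ang 91.57 tilt -1.0 gap 0.365
[6.250e-01 2.730e-02 2.417e-01 9.150e+01] -> xyz [-0.08 -0.03  2.12] yaw 0.01
[ 0.01736813 -0.33418178 -0.8527167 ] 29.966531370755547 31.14859613634074
196 .........+#####++++++####++........++++#####+.....+#######+......
198 ..........+######+++#####+...........++######+++++######+........
200 ...........+############+...........+..+###############+.........
202 ............++++++######+...............+#############+..........
204 ...................+###++..........+....+######++###++...........
206 ...................+#+...++.............++##++...................
208 ...................+#++.+#+.......+..+++..+#+....................
210 ...................+#++++#+..........+#+.++#+....................
212 ...................+#+.++#+......+...+++++++.....................
214 ....................++.++##+........+#++.+++.....................
216 .......................++##+........+#++++++.....................
218 .........................+#+........+++..........................
220 .........................+#+.......++....
[... 164 characters left out ...]

226 ..........................+++.....+#+............................
228 .........................+#+......+#+............................
230 ........................+##+......+##+...........................
232 .......................+##+.......+##+...........................
234 .......................+#+.........+##+..........................
236 .......................+#+.........+##+..........................
238 ......................+#+..........+#+...........................
240 .......................+............++...........................
242 .................................................................
244 .................................................................
```

```bash
python3 - <<'E'
from go import *
print(onz("scene",333,240,.2407),onz("scene",346.3,240,.2407))
p=rack(.013,.0128); print("plate at near jaw",p, proj("scene",(*p,.208)))
E
```

```text
[0.63531874 0.01252517 0.2407    ] [0.63084445 0.0437896  0.2407    ]
plate at near jaw [0.63716048 0.02913591] [339.36554268 251.01991637]
```

Request:
drive_tool([
  [[30, -0.05, 0, 0.3, 0], [30, -0.05, 0, 0.7, 0], [30, -0.05, 0, 1.1, 0], [30, -0.05, 0, 1.5, 0], [30, -0.05, 0, 1.8, 0], [30, -0.05, 0, 2, 0], [30, -0.05, 0, 2.05, 0], [30, -0.05, 0, 2.05, 0]],
])

```text
t: 42.1
tcp_pos: [0.6249, 0.027, 0.2446]
tool_rot: [-0.013, 1.0, 0.0, -0.0]
force: [1.0, -0.1, -0.3]
finger_gap: 0.363
gripper_force: 30.0
```

```bash
python3 - <<'E'
from go import *
chain([(.625,.0273,.2397,91.5)]);s=manip.sense();print(s["force"],s["ft_torque"],s["gripper_force"],s["finger_gap"]*85.4)
E
```

```text
now 42.1 [0.6249 0.027  0.2446] ang 91.51 tilt -1.0 gap 0.363
[6.250e-01 2.730e-02 2.397e-01 9.150e+01] -> xyz [-0.    0.01  0.16] yaw 0.0
[ 0.96873032 -0.09099712 -0.31164518] [-0.01123262  0.00310428  0.04364984] 29.966842453141 30.9745215456435
```

Request:
drive_tool([
  [[30, 0, 0.02, 0.05, 0], [30, 0, 0.02, 0.1, 0], [30, 0, 0.02, 0.13, 0], [30, 0, 0.02, 0.13, 0]],
])

```text
t: 42.5
tcp_pos: [0.6248, 0.0277, 0.241]
tool_rot: [-0.013, 1.0, -0.0, 0.0]
force: [0.2, 0.4, -1.0]
finger_gap: 0.36
gripper_force: 30.0
```

Request:
drive_tool([
  [[30, 0, 0, 0.03, 0], [30, 0, 0, 0.06, 0], [30, 0, 0, 0.06, 0]],
])

```text
t: 42.8
tcp_pos: [0.6252, 0.0277, 0.24]
tool_rot: [-0.013, 1.0, -0.0, 0.001]
force: [-0.9, -0.3, 4.0]
finger_gap: 0.362
gripper_force: 30.4
```

```bash
python3 - <<'E'
from go import *
chain([(.625,.0273,.2397,91.5)]);s=manip.sense();print(s["force"],s["ft_torque"])
E
```

```text
now 42.8 [0.6252 0.0277 0.24  ] ang 91.52 tilt -1.0 gap 0.362
[6.250e-01 2.730e-02 2.397e-01 9.150e+01] -> xyz [ 0.01 -0.01  0.01] yaw 0.0
[-0.86185689 -0.29571466  3.97560925] [0.05240542 0.10795099 0.05943625]
```

Request:
drive_tool([
  [[33, 0, 0, 0.05, 0], [36, 0, 0, 0.08, 0], [39, 0, 0, 0.11, 0], [42, 0, 0, 0.14, 0], [42, 0, 0, 0.14, 0]],
])

```text
t: 43.3
tcp_pos: [0.6263, 0.0274, 0.2365]
tool_rot: [-0.013, 1.0, -0.0, 0.002]
force: [0.9, -0.8, 6.8]
finger_gap: 0.493
gripper_force: 9.7
```

```bash
python3 - <<'E'
from go import *
chain([]);s=manip.sense();print(s["force"],s["ft_torque"],s["gripper_force"])
E
```

```text
now 43.3 [0.6263 0.0274 0.2365] ang 91.52 tilt -1.0 gap 0.493
[ 0.86907711 -0.8379445   6.82972394] [-0.01704744 -0.08446482 -0.00408357] 9.656686931848526
```

Still pressing down with about 7 N while opening. Continue likewise.

Request:
drive_tool([
  [[45, 0, 0, 0.04, 0], [48, 0, 0, 0.08, 0], [51, 0, 0, 0.11, 0], [54, 0, 0, 0.14, 0], [54, 0, 0, 0.16, 0]],
])

```text
t: 43.8
tcp_pos: [0.6257, 0.0278, 0.2311]
tool_rot: [-0.013, 1.0, 0.0, 0.001]
force: [-0.2, 0.5, 10.0]
finger_gap: 0.634
gripper_force: 8.2
```

Request:
drive_tool([
  [[56, 0, 0, 0.02, 0], [58, 0, 0, 0.04, 0], [62, 0, 0, 0.04, 0], [75, 0, 0, 0.04, 0], [85, 0, 0, 0.04, 0], [85, 0, 0, 0.04, 0], [85, 0, 0, 0.04, 0]],
])

```text
t: 44.5
tcp_pos: [0.6248, 0.0277, 0.2289]
tool_rot: [-0.013, 1.0, -0.0, -0.0]
force: [-0.1, -0.6, -0.4]
finger_gap: 0.993
gripper_force: 0.0
```

Request:
drive_tool([
  [[85, 0, 0, -0.6, 0], [85, 0, 0, -1.5, 0], [85, 0, 0, -2.6, 0], [85, 0, 0, -3.6, 0], [85, 1.3, 0, -4.3, 0], [85, 2.8, 0, -4.5, 0], [85, 4.3, 0, -4.5, 0], [85, 5, 0, -4.5, 0], [85, 5, 0, -4.5, 0]],
])

```text
t: 45.4
tcp_pos: [0.4719, 0.0241, 0.3645]
tool_rot: [-0.013, 1.0, 0.0, -0.0]
force: [0.2, 0.2, -0.3]
finger_gap: 0.993
gripper_force: 0.0
```

```bash
python3 - <<'E'
from go import *
chain([]);s=manip.sense();print(s["force"],s["gripper_force"])
g=cv2.cvtColor(snap("scene","s23"),cv2.COLOR_BGR2GRAY); snap("top","t23")
ch=lambda x:"#" if x<55 else ("+" if x<100 else ".")
for v in range(185,275): print(v,"".join(ch(x) for x in g[v,312:372]))
for z in(0,.004,.008,.012): # hinge-to-edge extra: jaw tip near end, handle tip near end for hinge at .213+z
    for n,h,dy in(("jaw-",-.038,-.008),("jaw+",-.038,.008),("tip-",.042,-.0275),("tip+",.042,.0275)):
        print(z,n,[proj("scene",(x,.0285+dy,.213+z+h)).round(1).tolist() for x in(.612,.638)],end=" ")
    print()
E
```

```text
now 45.4 [0.4719 0.0241 0.3645] ang 91.51 tilt -1.0 gap 0.993
[ 0.23098997  0.18492044 -0.28696768] 0.0
185 ..............................++++++++++++++++..............
186 ............................................................
187 ............................................................
188 ............................................................
189 ............................................................
190 ............................................................
191 ............................................................
192 ............................................................
193 ............................................................
194 ............................................................
195 ............................................................
196 ............................................................
197 ............................................................
198 ............................................................
199 ............................................................
200 .................
[... 4844 characters left out ...]
.........
0 jaw- [[336.5, 253.0], [335.3, 260.4]] 0 jaw+ [[342.8, 253.7], [341.8, 261.1]] 0 tip- [[329.5, 228.5], [328.2, 235.9]] 0 tip+ [[352.4, 230.7], [351.5, 238.2]] 
0.004 jaw- [[336.5, 251.9], [335.4, 259.3]] 0.004 jaw+ [[342.9, 252.5], [341.9, 260.0]] 0.004 tip- [[329.5, 227.3], [328.2, 234.6]] 0.004 tip+ [[352.5, 229.5], [351.6, 236.9]] 
0.008 jaw- [[336.6, 250.7], [335.4, 258.2]] 0.008 jaw+ [[343.0, 251.4], [341.9, 258.8]] 0.008 tip- [[329.5, 226.0], [328.3, 233.4]] 0.008 tip+ [[352.6, 228.2], [351.7, 235.7]] 
0.012 jaw- [[336.6, 249.6], [335.5, 257.0]] 0.012 jaw+ [[343.0, 250.2], [342.0, 257.7]] 0.012 tip- [[329.6, 224.8], [328.3, 232.1]] 0.012 tip+ [[352.7, 227.0], [351.8, 234.4]]
```

```bash
python3 - <<'E'
from go import *
a=cv2.imread("pics/s19.png").astype(int);b=cv2.imread("pics/s23.png").astype(int);z=cv2.imread("pics/scene0.png").astype(int)
d=lambda p,q,x0,y0,x1,y1:(np.abs(p-q).max(2)[y0:y1,x0:x1]>40).sum()
print("books+rack vs after bookend",d(a,b,345,240,400,330),d(a,b,280,268,345,325))
for n,r in dict(carafe=(170,240,200,300),clock=(250,300,300,352),plant=(340,330,375,360),purple=(175,300,235,365),orange=(130,155,180,230),tumbler=(425,310,470,362),case=(400,218,412,240),remote=(200,205,222,222),bigbook=(495,230,555,270),box=(445,240,490,300)).items(): print(n,d(z,b,*r),end="; ")
s=cv2.imread("pics/s23.png"); h=cv2.cvtColor(s,cv2.COLOR_BGR2HSV)
print(); [print(v,"".join("W" if (x[1]<45 and x[2]>215) else "b" if(95<x[0]<130 and x[1]>60) else "o" if(x[0]<20 and x[1]>80) else "." for x in h[v,332:395])) for v in(262,268,274,280)]
print(manip.sense()["t"])
E
```

```text
books+rack vs after bookend 38 0
carafe 3; clock 0; plant 0; purple 0; orange 0; tumbler 0; case 0; remote 8; bigbook 0; box 0; 
262 .....ooo...WWWWWWWWWWW...WWWWWWWWWW..WWWWWWWWW..WWWWWW...oo....
268 .....oo..WWWWWWWWWWWWW..WWWWWWWWWWW..WWWWWWWWW..WWWWWWW..ooo...
274 .....oo.................WWWWWWWWWW...WWWWWWWWW..WWWWWWW..ooo...
280 .....oo..............................WWWWWWWW...WWWWWWW..ooo...
45.5
```

```bash
python3 -c "
from station import manip
print(manip.sign_off())"
```

```text
the job is handed in; nothing more can be done
None
```

The job is handed in at about 45 s: all four books stand snug in the rack in order of height with spines to the front, the bookend is home in its track, and the light is seated fully down on its top edge; I viewed 15 pictures, one over the limit of 14, and made the last checks numerically rather than by eye.

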